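# Crank a sample jar up to the detector

### The job

Take the amber jar that stands just beyond the hand-cranked feeder and stand it in the feeder's open channel, between its pusher and the padded plate of the grey detector block. Then turn the crank clockwise at an even pace of about one turn in six seconds, keeping the pace tab between the two long ticks for most of the way, neither stalling at the stiff spot that comes in every turn nor racing on after it, until you feel the jar come up firm against the sprung pad. Press it home with about 16 N at the knob and no more than 20 N, let go, and leave the jar standing upright against the pad and the other bottles where they are.

Things in the scene. Friction and masses are not known exactly. Their poses are not given: they have to be found in the camera images.
- feeder: hand-cranked jar feeder, fixed to the bench: aluminium base plate 72 x 308 mm, 8 mm thick, with a grey gearbox 68 x 88 mm, 100 mm high, at one end, an open channel, and a grey detector block 68 x 60 x 80 mm at the other end. Origin on the bench under the crank axis; its y axis runs along the channel from gearbox to detector, z up; the gearbox reaches 44 mm from the axis.
- spindle (a point): point on the crank axis (vertical), 150 mm above the bench, level with the middle of the crank knob.
- handle (a point): middle of the crank's upright black knob, 24 mm thick and 48 mm tall (124 to 172 mm above the bench), freely swivelling on the steel crank arm below it, 52 mm from the crank axis. It starts on the side of the gearbox away from the channel.
- crank (a joint): crank angle in rad, grows clockwise seen from above; starts between 0.1 and 2.3. The handle stands 0.42 rad clockwise of the feeder's x axis at 0. Turning takes about 6 N at the knob, 10 to 15 N at the stiff spots (4.3 to 6.5 and 10.5 to 12.7 rad). Friction holds it when let go; under load it springs back a little.
- loading (a point): middle of the loading place on the channel's floor, 112 mm from the crank axis, 8 mm above the bench; channel 53 mm wide between walls 16 mm high. Fingers have room along the channel, not across it towards the gearbox.
- pace (a joint): pace tab on the gearbox side that faces the robot, a small black pointer on a slotted scale: travel in m along the feeder's y, about 10 mm per rad/s of crank speed, smoothed over half a second; it stays at 0 until the crank has passed 2.5 rad. Ticks every 5 mm; the long ones at 5 and 20 mm.
- pusher_face (a point): middle of the steel pusher's front face, 46 mm wide, up to 35 mm above the bench, driven 5.5 mm per rad of the crank. The sprung rubber pad facing it on the detector (centre 30 mm high, 40 N per mm) stands up to 5 mm nearer or farther each time: the jar meets it at a crank angle of 12.8 to 15. 10 N more at the knob then means about 95 N on the jar.
- jar_mid (a point): axis of the loose amber screw-cap jar, 40 mm above its foot; jar 45 mm in diameter, straight to about 60 mm, 87 mm tall with its narrower black cap, 0.11 to 0.2 kg. It stands alone beyond the feeder (not the one far right at the back).
- salt_mid (a point): bystander: white jar 56 mm wide, 69 mm tall, its middle; leave it alone.
- green_mid (a point): bystander: green bottle 49 mm wide, 100 mm tall, its middle; leave it alone.
- vial_mid (a point): bystander: small vial 22 mm wide, 45 mm tall, its middle; leave it alone.
- jar: the amber jar; origin at the middle of its foot.
Not all that is in view belongs to the job. Several things look just like the jar: the one meant starts farthest to the robot's left.

How it is judged:
On the way, in this order (a step that is already met when the one before it is completed fails the run):
1. the jar stands upright on the channel's floor between pusher and pad (x of jar_mid in the frame of feeder between -0.008 and 0.008 m and z of jar_mid in the frame of feeder between 0.043 and 0.053 m and angle between jar_mid's own z axis and vertical below 0.12 rad and y of jar_mid in the frame of feeder between 0.07 and 0.155 m and contact force between the fingers and jar below 0.1 N), for 0.2 s.
2. cranking: the pace tab stays between the long ticks (5 to 20 mm) for 3.5 s on end (value of joint pace between 0.005 and 0.02 m and x of jar_mid in the frame of feeder between -0.008 and 0.008 m and z of jar_mid in the frame of feeder between 0.043 and 0.053 m and angle between jar_mid's own z axis and vertical below 0.12 rad), for 3.5 s.
3. the jar is pressed home: feeder and jar press on one another with more than 120 N, pusher and pad added (60 N each) (x of jar_mid in the frame of feeder between -0.008 and 0.008 m and z of jar_mid in the frame of feeder between 0.043 and 0.053 m and angle between jar_mid's own z axis and vertical below 0.12 rad and contact force between jar and feeder above 120 N), for 0.1 s.
At the end, for the whole second after the job is handed in: the jar stands upright (within 0.12 rad) on the channel floor, held between pusher and pad which still press on it with more than 20 N each (40 N together), jar and crank at rest (x of jar_mid in the frame of feeder between -0.008 and 0.008 m and z of jar_mid in the frame of feeder between 0.043 and 0.053 m and angle between jar_mid's own z axis and vertical below 0.12 rad and contact force between jar and feeder above 40 N and linear speed of jar below 0.01 m/s and velocity of joint crank below 0.1 rad/s and value of joint pace below 0.005 m and y of jar_mid in the frame of feeder above 0.135 m); the robot touches nothing.
It fails at once if the crank races: the pace tab passes 25 mm (value of joint pace above 0.025 m).
It fails at once if the crank stalls at a stiff spot: the pace tab is below 3.5 mm with the crank between 4.4 and 6.2 or between 10.7 and 12.5 rad ((value of joint crank between 4.4 and 6.2 rad and value of joint pace below 0.0035 m) or (value of joint crank between 10.7 and 12.5 rad and value of joint pace below 0.0035 m)).
It fails at once if the jar is pressed too hard: over 320 N, pusher and pad added (160 N each) (contact force between jar and feeder above 320 N).
It fails at once if another bottle is pushed more than 20 mm (distance of any of salt_mid, green_mid, vial_mid from where it was at the start of the episode above 0.02 m).
It also fails if it takes over 72 s, if anything falls off the work surface, if the arm or the gripper's body presses on something with over 40 N, if the wrist force passes 120 N, or if a joint passes its speed limit or range.

### The arm

A 7-joint arm with a two-finger parallel gripper is mounted at the origin on a cart in front of the work surface, level with it; the furniture and walls round the work are solid. World frame = base frame: x ahead of the robot, y to its left, z up, the work surface at z = 0. Lengths are in m, angles in rad, forces in N, time in s.
With the tool pointing down it reaches from about 0.4 to 0.875 m from the base axis. Payload 19.3 kg.
Tool frame: the origin (TCP) lies on the front face of the gripper's body, between the roots of the fingers; the fingertips stand 73 mm ahead of it and the grasp point (between the pads) lies 54 mm ahead of it; z points along the fingers, y is the direction in which the jaws open and shut (so a half turn about z gives the same grasp; the last joint's range is limited). The gripper opens to 85 mm and grips with 20 to 120 N. Pads are 22 mm wide; open, the fingers measure 114 mm over their backs; the gripper's body (76 mm by 85 mm) begins 54 mm behind the grasp point. The pads swing forward as they close: fully open they stand 13 mm farther back than shut.
Start: joints at [-0.07, 0.521, -0.036, 1.599, 0.021, 1.021, -0.113], TCP at [0.625, -0, 0.304] pointing down, gripper open.
Joint ranges: [-2.91, 2.91], [-0.3, 2.13], [-1.5, 1.42], [0.17, 2.43], [-1.26, 4.41], [0.16, 1.93], [-2.52, 2.52]. Speed limits (rad/s): [1.89, 1.89, 2.39, 2.39, 3.01, 3.01, 3.01].

### API

Orientations are given as [roll, pitch, yaw] about the fixed x, y, z axes, in that order (R = Rz(yaw) Ry(pitch) Rx(roll)).
In Python, from workcell import bot gives the robot as it stands.
- The arm moves only by the shell command python3 -m crank 'ROWS' [OPENING] [FORCE]. ROWS is a JSON object of lists of equal length, an entry for each row: "travel": the shift along the world's x, y, z in cm, a list of three; "rot": the turn, a rotation vector about the world's x, y, z in degrees, a list of three. A call has 1 to 8 rows; each row is the pose to reach, as a shift and turn from the pose commanded when the call began; what a row does not reach only later rows make up. A row lasts 1/10 s, in which the tool goes at most 50 mm and 8.59 degrees, less where a joint would pass 70% of its speed; a pose out of reach is approached as far as the arm can. A call with a gripper value outside its range is refused whole. OPENING is the opening, from -1 (shut) to 1 (fully open), so that 0 is half open, set as the call begins (- or left out, the last holds). The fingers move at their own pace and stop on an object; FORCE is the grip in N (left out, the last holds). Time passes only in rows, so rows that repeat a pose let the fingers close. It gives the time, the measured TCP pose, the force and the opening at its end, in the units of the state.
- bot.observe(): the state, without advancing time (a new reading comes with each control period).
- bot.grab_frame(name): name is "scene" or "side" or "wrist"; returns the picture (384x512x3 uint8, red, green, blue); there is no depth.
- bot.camera_model(name): a dict with "fx", "fy", "cx", "cy" (pixels), "k1" (the pictures are not rectified: a ray, as slopes to the right and down, at radius r is drawn at 1 + k1 r^2 times it, then the intrinsics apply), "R" (3x3) and "t" (3): a world point X has camera coordinates R X + t. Camera axes: x right, y down, z forward; pixel columns grow to the right and rows downward; lengths in m; the calibration is good to about 2 mm. A picture is of the moment at which its call begins: read the wrist's pose just before it. camera_model takes no time and is no camera call; for the wrist camera it gives the pose at the moment of the call.
- bot.job_done(): hands the job in, once; it reports no verdict.
Trained networks look in the newest picture that a camera, given by its name, has taken for a name from the list of things; names that differ only in an ending like _2 or _b are one class to them, and where a whole thing is asked for, a point or a joint stands for the part that bears it (a point fixed in the world has none). Each returns a list of dicts, best first, with "conf" (0 to 1); they miss things now and then, are a little off and sometimes report something else, mostly with a low value. They report only what shows in the picture. A call takes as long as a camera call. They do not tell look-alikes from the thing itself.
- bot.silhouettes(camera, thing): "pixels" (384x512 bool, what is visible of it) and "box" ([centre column, centre row, width, height] in pixels, round what is visible of it).
The state is a dict: "clock": time; "qpos": joint angles; "qd": joint speeds; "joint_efforts": joint torques, N m; "position": TCP position; "tool_rot": TCP orientation; "force": force on the tool from outside, world axes, zero at the start; "moment": the same for the moment, N m; "grip_width": finger opening in m.
Only numpy, scipy, OpenCV 4.12 (cv2) and the standard library are available. Lean on these libraries where they do the work, as an engineer would, in place of code of your own. Each camera call takes 0.05 s, during which the arm holds its last target.

## Working session

There is one attempt and no reset: what is moved stays moved. The work goes in short steps, Python scripts to look and compute and a shell command to move; the robot and the scene stay as the last step left them, time stands still between calls to the robot, and variables do not carry over. Pictures are saved under pics/ and viewed, and the job is handed in when it is done.

```bash
ls; mkdir -p pics
python3 - <<'E'
from workcell import bot
import cv2
o=bot.observe(); print({k:(v if not hasattr(v,'round') else v) for k,v in o.items()})
for n in ["scene","side","wrist"]:
    im=bot.grab_frame(n); cv2.imwrite(f"pics/{n}0.png",cv2.cvtColor(im,cv2.COLOR_RGB2BGR))
    m=bot.camera_model(n); print(n,m)
E
```

```text
pics
{'clock': 0.0, 'qpos': array([-0.07019726,  0.52201007, -0.03629928,  1.59999779,  0.02119141,
        1.0211152 , -0.11281234]), 'qd': array([ 0.00017397,  0.00010104,  0.00060993,  0.00111543,  0.00045379,
       -0.00039346,  0.00276715]), 'joint_efforts': array([-4.24098413e-03, -9.27110124e+01,  1.97758444e+00, -3.69928443e+01,
        1.76317629e-02,  8.19846697e-03, -6.58496788e-05]), 'position': array([ 6.24743456e-01, -4.67070894e-05,  3.03332117e-01]), 'tool_rot': array([-3.14045037e+00,  8.91404745e-05,  1.57074226e+00]), 'force': array([ 0.03384556, -0.37086966, -0.05168126]), 'moment': array([-0.02051344, -0.03681912,  0.01185788]), 'grip_width': 0.08556890843382596}
scene {'fx': 384.03383328983, 'fy': 384.03383328983, 'cx': 260.6422279170121, 'cy': 193.95399985757766, 'k1': -0.12077725839036595, 'R': array([[ 0.39821026, -0.91727964,  0.00516165],
       [-0.36127736, -0.16200532, -0.91827716],
       [ 0.84315316,  0.3638026 , -0.39590455]]), 't': array([-0.37089858,  0.26580085,  0.78430353])}
side {'fx': 359.3311909228901, 'fy': 359.3311909228901, 'cx': 258.0253420829319, 'cy': 191.39400502077112, 'k1': -0.06505760936795665, 'R': array([[ 0.86849116, -0.49560088, -0.01014239],
       [-0.30779153, -0.52310964, -0.79474567],
       [ 0.38857107,  0.69335133, -0.60685785]]), 't': array([-0.57094643,  0.17143481,  1.07609531])}
wrist {'fx': 271.74990569135275, 'fy': 271.74990569135275, 'cx': 258.7854233245506, 'cy': 191.66771481146372, 'k1': -0.05157764812314155, 'R': array([[ 9.99999931e-01,  2.73368311e-04, -2.49723218e-04],
       [ 3.39329473e-04, -9.46500536e-01,  3.22702062e-01],
       [-1.48146642e-04, -3.22702124e-01, -9.46500564e-01]]), 't': array([-0.6241497 , -0.04202058,  0.38200443])}
```

View pics/scene0.png

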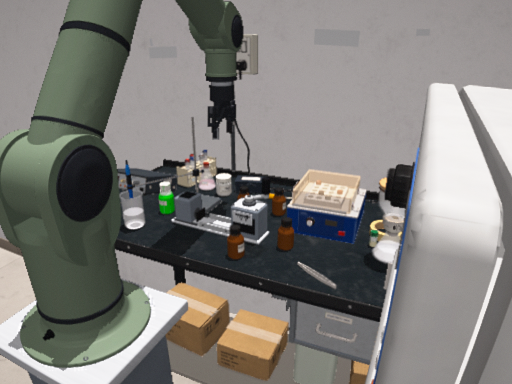

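View pics/side0.png

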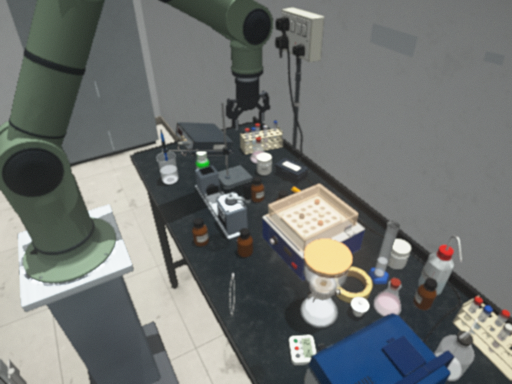

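View pics/wrist0.png

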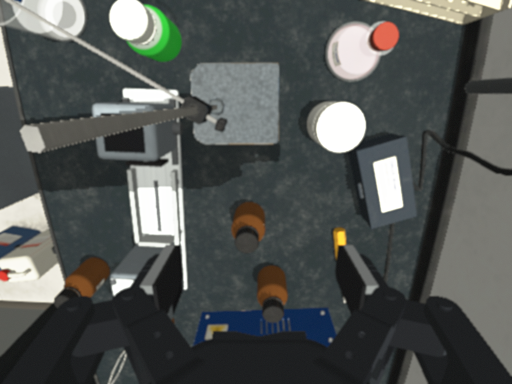

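```bash
cat > h.py <<'E'
import numpy as np, cv2
from workcell import bot
def grab(n,f=None):
    m=bot.camera_model(n); im=bot.grab_frame(n)
    if f: cv2.imwrite(f"pics/{f}.png",cv2.cvtColor(im,cv2.COLOR_RGB2BGR))
    return im,m
def crop(im,f,x0,y0,x1,y1,s):
    c=cv2.resize(im[y0:y1,x0:x1],None,fx=s,fy=s,interpolation=cv2.INTER_CUBIC)
    cv2.imwrite(f"pics/{f}.png",cv2.cvtColor(c,cv2.COLOR_RGB2BGR))
def ray(m,u,v):
    d=np.array([(u-m['cx'])/m['fx'],(v-m['cy'])/m['fy']]); s=d.copy()
    for _ in range(30): s=d/(1+m['k1']*(s@s))
    R=np.array(m['R']); return -R.T@np.array(m['t']), R.T@np.array([s[0],s[1],1])
def onz(m,u,v,z):
    c,d=ray(m,u,v); return c+d*(z-c[2])/d[2]
def proj(m,X):
    X=np.asarray(X,float); p=np.array(m['R'])@X+np.array(m['t']); s=p[:2]/p[2]; s=s*(1+m['k1']*(s@s))
    return np.array([s[0]*m['fx']+m['cx'],s[1]*m['fy']+m['cy']])
def tri(obs):
    A=np.zeros((3,3));b=np.zeros(3)
    for m,u,v in obs:
        c,d=ray(m,u,v);d/=np.linalg.norm(d);P=np.eye(3)-np.outer(d,d);A+=P;b+=P@c
    return np.linalg.solve(A,b)
E
python3 - <<'E'
from h import *
r={}
import pickle
for n in ["scene","side","wrist"]:
    im=cv2.cvtColor(cv2.imread(f"pics/{n}0.png"),cv2.COLOR_BGR2RGB)
    if n=="scene": crop(im,"s0c",110,130,310,280,4)
    if n=="side": crop(im,"d0c",130,100,330,280,3)
    if n=="wrist": crop(im,"w0c",0,0,400,300,2)
E
ls pics
```

```text
d0c.png
s0c.png
scene0.png
side0.png
w0c.png
wrist0.png
```

View pics/s0c.png

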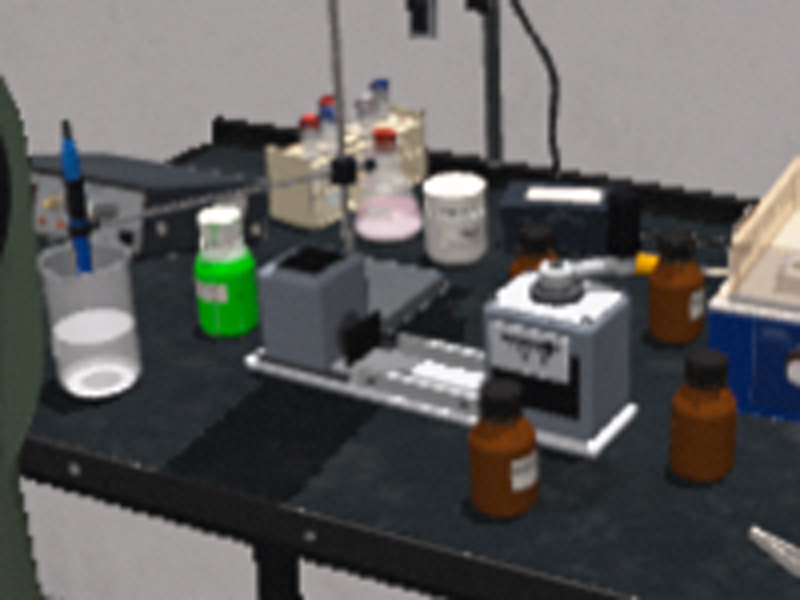

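View pics/d0c.png

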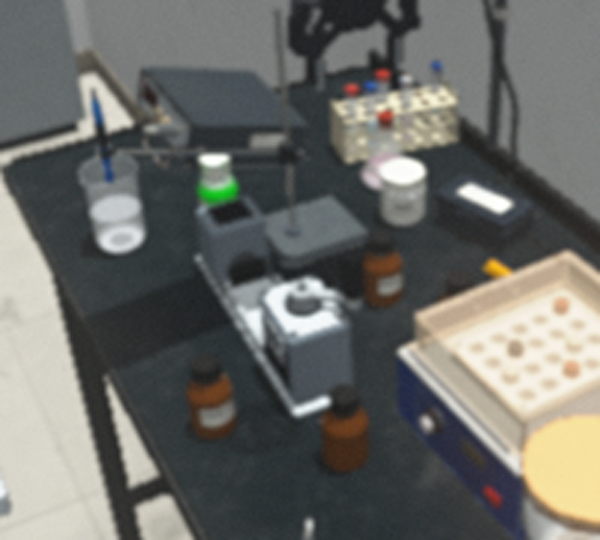

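View pics/w0c.png

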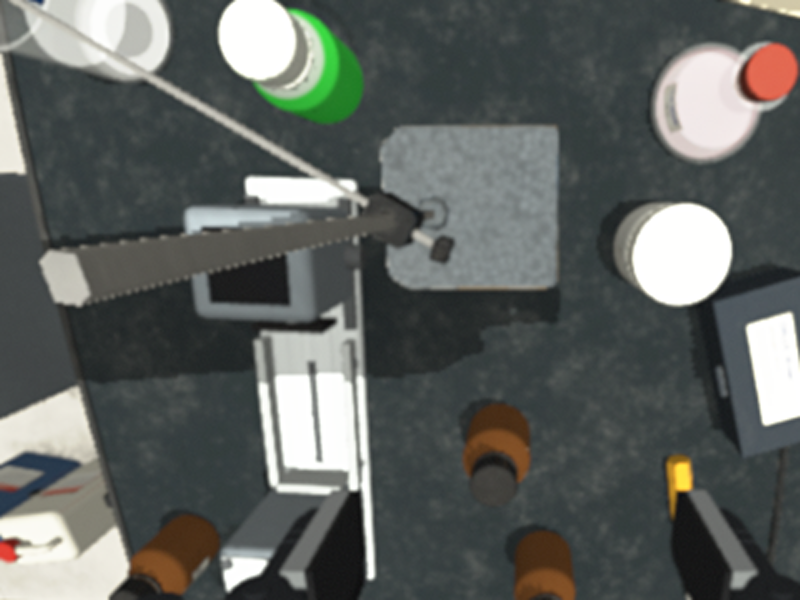

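Run:
```python
from h import *
import pickle
D={}
for n in ["scene","side","wrist"]:
    for t in ["jar","handle","feeder","salt_mid","green_mid","vial_mid"]:
        for s in bot.silhouettes(n,t):
            D.setdefault((n,t),[]).append(s)
            print(n,t,round(s['conf'],2),np.round(s['box'],1),int(s['pixels'].sum()))
pickle.dump(D,open('D.pkl','wb'))
print(bot.observe()['clock'])
```

```text
scene jar 0.96 [283.8 234.7  17.1  32.4] 475
scene jar 0.86 [278.  202.8  17.2  28.3] 347
scene jar 0.67 [266.3 184.3   9.2  22.7] 138
scene jar 0.63 [234.  241.1  18.2  31.1] 500
scene jar 0.51 [243.7 192.6  13.3  18.3] 133
scene jar 0.48 [224.2 185.   12.8  26.8] 326
scene feeder 0.72 [221.4 208.2  98.9  65.4] 2947
scene salt_mid 0.74 [225.1 185.5  14.5  25.2] 317
scene green_mid 0.87 [167.2 198.6  16.2  29. ] 438
scene vial_mid 0.61 [376.2 237.4   8.2  16.4] 137
scene vial_mid 0.5 [221.1 211.1  94.6  64.9] 2824
side jar 0.9 [245.1 242.4  18.9  31.7] 393
side jar 0.76 [257.3 189.6  15.8  25.9] 257
side jar 0.61 [198.2 232.8  19.6  27.3] 361
side jar 0.43 [283.9 194.8   8.3   9.1] 60
side handle 0.64 [248.7 193.1  12.7  18.4] 123
side feeder 0.71 [223.6 200.5  56.7  72.8] 2125
side salt_mid 0.85 [264.7 162.6  16.   18.9] 266
side salt_mid 0.32 [259.1 188.4  11.2  23.8] 268
side green_mid 0.63 [201.5 159.9  13.6  17.1] 148
side vial_mid 0.67 [260.8 189.2  14.2  24.6] 289
wrist jar 0.83 [248.  228.7  37.3  50.4] 1368
wrist jar 0.72 [ 80.4 280.8  53.8  54.2] 1439
wrist jar 0.6 [273.8 295.6  30.6  57.8] 1393
wrist feeder 0.73 [141.8 202.8  97.7 225.9] 10352
wrist salt_mid 0.64 [335.6 126.4  54.9  51. ] 2260
wrist salt_mid 0.16 [146.2  31.4  73.3  59.4] 2979
wrist green_mid 0.72 [145.3  31.4  73.4  62.4] 2969
1.05
```

Run:
```python
from h import *
import cv2
mw=bot.camera_model("wrist"); ms=bot.camera_model("scene"); md=bot.camera_model("side")
for nm,u,v,z in [("plate R far",355,180,.008),("plate L far",246,180,.008),("plateR near",372,578,.008),("chan wall R near",359,490,.024),("chan wallR far",356,342,.024),("wallL far",258,340,.024),("wallL near",270,488,.024),
   ("det tl",186,210,.08),("det tr",306,212,.08),("det bl",195,318,.08),("det br",305,318,.08),("jar cap",492,480,.087),("rod base",435,212,.03),("jar2cap",545,600,.087)]:
    print(nm,np.round(onz(mw,u/2,v/2,z),4))
for nm,u,v,z in [("plate left",250,362,.008),("plate near corner",597,450,.008),("plate right",635,410,.008),("gbox tl",485,300,.1),("gbox front",583,328,.1),("gbox r",630,290,.1),("spindle",555,285,.115)]:
    print(nm,np.round(onz(ms,110+u/4,130+v/4,z),4))
for nm,u,v,z in [("plate left",198,258,.008),("plate near corner",297,412,.008),("gb tl",262,294,.1),("gb near",293,340,.1),("gb r",348,320,.1),("spindle",300,300,.115)]:
    print(nm,np.round(onz(md,130+u/3,100+v/3,z),4))
```

```text
plate R far [0.5205 0.096  0.008 ]
plate L far [0.4493 0.097  0.008 ]
plateR near [ 0.5048 -0.2109  0.008 ]
chan wall R near [ 0.5077 -0.1192  0.024 ]
chan wallR far [ 0.5165 -0.0069  0.024 ]
wallL far [ 0.4499 -0.0053  0.024 ]
wallL near [ 0.4411 -0.1181  0.024 ]
det tl [0.4488 0.08   0.08  ]
det tr [0.5135 0.0779 0.08  ]
det bl [0.4432 0.0218 0.08  ]
det br [0.5063 0.0214 0.08  ]
jar cap [ 0.6093 -0.0757  0.087 ]
rod base [0.5742 0.0763 0.03  ]
jar2cap [ 0.6425 -0.1646  0.087 ]
plate left [0.4461 0.0892 0.008 ]
plate near corner [ 0.4347 -0.2113  0.008 ]
plate right [ 0.4986 -0.2137  0.008 ]
gbox tl [ 0.4488 -0.1188  0.1   ]
gbox front [ 0.436  -0.2001  0.1   ]
gbox r [ 0.5061 -0.2054  0.1   ]
spindle [ 0.4622 -0.167   0.115 ]
plate left [0.4482 0.0895 0.008 ]
plate near corner [ 0.4361 -0.2092  0.008 ]
gb tl [ 0.4439 -0.1242  0.1   ]
gb near [ 0.4399 -0.205   0.1   ]
gb r [ 0.5003 -0.2053  0.1   ]
spindle [ 0.4657 -0.17    0.115 ]
```

Run:
```python
from h import *
md=bot.camera_model("side");ms=bot.camera_model("scene")
O=np.array([0.472,-0.1635]);ya=-0.047
ex=np.array([np.cos(ya),np.sin(ya)]);ey=np.array([-np.sin(ya),np.cos(ya)])
for q in np.arange(0,2.4,.2):
    a=-(0.42+q); p=O+.052*(np.cos(a)*ex+np.sin(a)*ey)
    print(round(q,1),np.round(p,3),"side",proj(md,[*p,.148]).round(),"scene",proj(ms,[*p,.148]).round())
im=cv2.cvtColor(cv2.imread("pics/side0.png"),cv2.COLOR_BGR2RGB); crop(im,"d0h",190,150,290,270,5)
im=cv2.cvtColor(cv2.imread("pics/scene0.png"),cv2.COLOR_BGR2RGB); crop(im,"s0h",210,160,310,270,6)
```

```text
0.0 [ 0.518 -0.187] side [248. 189.] scene [263. 184.]
0.2 [ 0.513 -0.196] side [248. 191.] scene [265. 186.]
0.4 [ 0.506 -0.203] side [247. 193.] scene [267. 187.]
0.6 [ 0.497 -0.209] side [245. 195.] scene [268. 188.]
0.8 [ 0.488 -0.213] side [243. 197.] scene [268. 190.]
1.0 [ 0.477 -0.215] side [240. 198.] scene [267. 191.]
1.2 [ 0.467 -0.215] side [237. 199.] scene [266. 192.]
1.4 [ 0.457 -0.213] side [233. 200.] scene [263. 194.]
1.6 [ 0.447 -0.209] side [230. 200.] scene [261. 195.]
1.8 [ 0.439 -0.203] side [226. 200.] scene [257. 196.]
2.0 [ 0.431 -0.196] side [223. 200.] scene [254. 196.]
2.2 [ 0.426 -0.187] side [219. 199.] scene [250. 196.]
```

View pics/d0h.png

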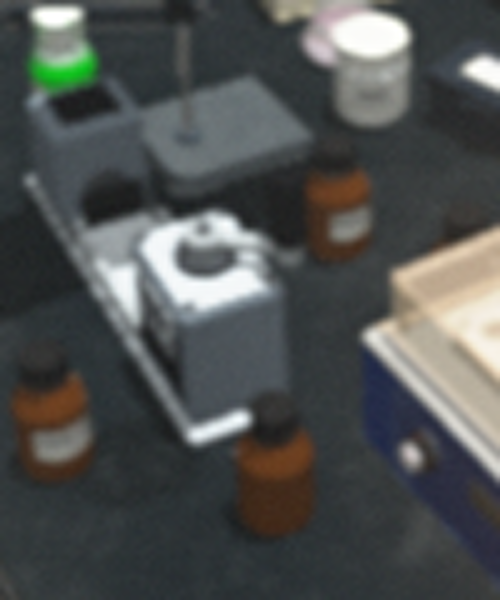

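View pics/s0h.png

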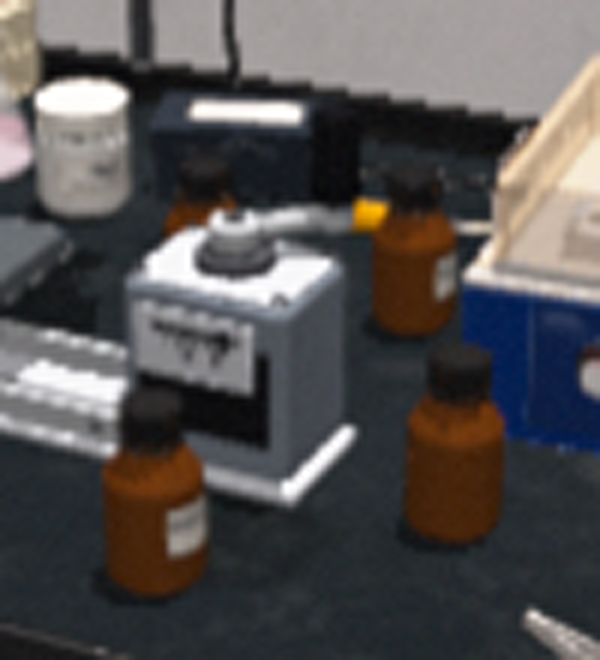

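Run:
```python
from h import *
import pickle
D=pickle.load(open('D.pkl','rb'))
md=bot.camera_model("side");ms=bot.camera_model("scene");mw=bot.camera_model("wrist")
M={'side':md,'scene':ms,'wrist':mw}
for n in M:
    for s in D[(n,'jar')]:
        c,r,w,h=s['box']; print(n,np.round(s['box']),np.round(onz(M[n],c,r,.0435),3))
print('jar tri',tri([(md,257.3,189.6),(mw,248,228.7)]))
print('salt',tri([(md,264.7,162.6),(mw,335.6,126.4),(ms,225.1,185.5)]))
print('knob',tri([(ms,266.3,184.3),(md,248.7,193.1)]), tri([(ms,266.0,184.3),(md,247,192)]))
im=cv2.cvtColor(cv2.imread("pics/wrist0.png"),cv2.COLOR_BGR2RGB); crop(im,"w0j",200,180,320,320,4)
```

```text
side [245. 242.  19.  32.] [ 0.453 -0.284  0.043]
side [257. 190.  16.  26.] [ 0.607 -0.084  0.043]
side [198. 233.  20.  27.] [ 0.351 -0.18   0.043]
side [284. 195.   8.   9.] [ 0.67  -0.154  0.043]
scene [284. 235.  17.  32.] [ 0.445 -0.28   0.043]
scene [278. 203.  17.  28.] [ 0.632 -0.19   0.043]
scene [266. 184.   9.  23.] [ 0.763 -0.095  0.043]
scene [234. 241.  18.  31.] [ 0.359 -0.172  0.043]
scene [244. 193.  13.  18.] [ 0.662 -0.054  0.043]
scene [224. 185.  13.  27.] [0.696 0.04  0.043]
wrist [248. 229.  37.  50.] [ 0.61  -0.082  0.043]
wrist [ 80. 281.  54.  54.] [ 0.357 -0.171  0.043]
wrist [274. 296.  31.  58.] [ 0.647 -0.194  0.044]
jar tri [ 0.6089999  -0.08264612  0.04223317]
salt [0.71892059 0.0522771  0.03531194]
knob [ 0.51168156 -0.20141499  0.14928209] [ 0.50679641 -0.20134344  0.15280354]
```

View pics/w0j.png

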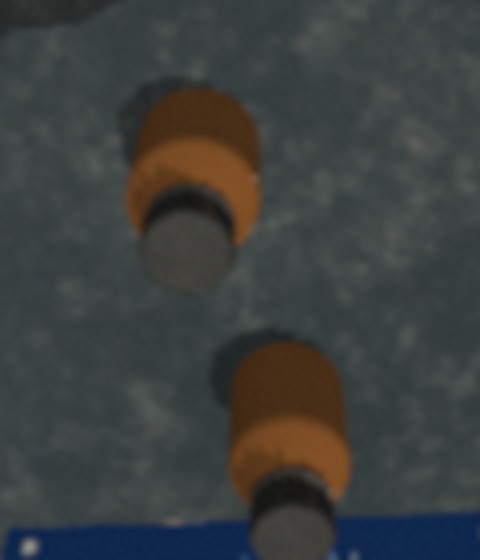

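The look-alikes of the amber jar are:
- wrist (248,229), y≈-0.08
- wrist (274,296), y≈-0.19
- wrist (80,281), in front of the feeder, y≈-0.17
- side (245,242), y≈-0.28
- side (427,292), far right at the back

The one farthest to the robot's left, standing just beyond the feeder, is wrist (248,229). The close crop shows an amber jar standing alone with a black cap. I'll go above it now.

```bash
python3 -m crank '{"travel":[[-0.2,-1,-1],[-0.4,-2.2,-2.2],[-0.7,-3.6,-3.6],[-1,-5,-5],[-1.3,-6.4,-6.4],[-1.5,-7.4,-7.4],[-1.6,-7.9,-8],[-1.6,-7.9,-8]],"rot":[[0,0,0],[0,0,0],[0,0,0],[0,0,0],[0,0,0],[0,0,0],[0,0,0],[0,0,0]]}' 1 40
python3 - <<'E'
from h import *
im,mw=grab("wrist","w1"); im2,ms=grab("side","d1")
for n,m in (("wrist",mw),("side",ms)):
    for s in bot.silhouettes(n,"jar"): print(n,s['conf'],np.round(s['box'],1),onz(m,s['box'][0],s['box'][1],.0435).round(3))
o=bot.observe();print(o['clock'],o['position'],o['force'])
E
```

```text
clock: 1.85
position: [0.6085, -0.0799, 0.223]
tool_rot: [-3.14, 0.0, 1.57]
force: [-0.8, 0.6, -0.5]
grip_width: 0.0854
wrist 0.78 [258.4 190.4  50.2  62.7] [ 0.607 -0.081  0.043]
wrist 0.72 [293.6 284.5  42.5  76.2] [ 0.646 -0.191  0.043]
wrist 0.66 [ 36.1 269.1  72.2  71.3] [ 0.355 -0.174  0.043]
wrist 0.53 [114.6 363.3  17.6  29. ] [ 0.419 -0.319  0.043]
side 0.81 [199.2 232.3  16.5  27.6] [ 0.355 -0.179  0.043]
side 0.77 [257.9 189.2  14.1  27.3] [ 0.61  -0.083  0.043]
side 0.66 [244.9 245.6  16.4  31. ] [ 0.447 -0.295  0.043]
2.05 [ 0.60935667 -0.07833584  0.22441605] [ 1.06061254 -0.25733845 -0.42534849]
```

View pics/w1.png

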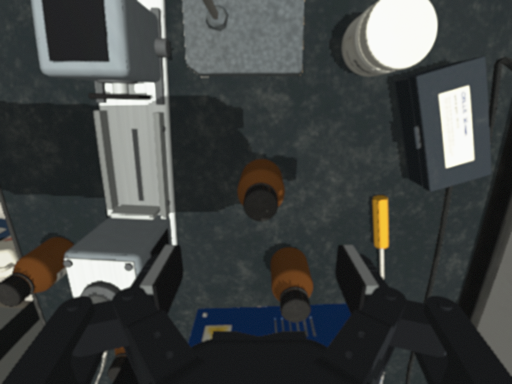

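View pics/d1.png

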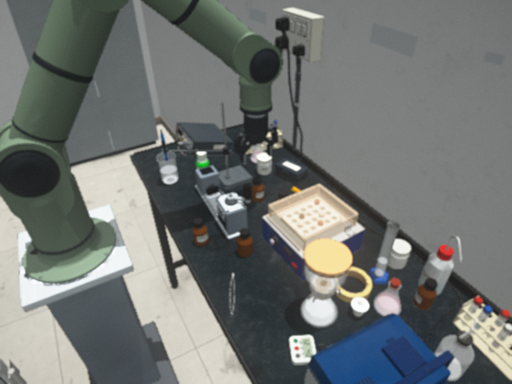

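```bash
python3 -m crank '{"travel":[[0,0,-2],[0,0,-4.5],[0,0,-7],[0,0,-9],[0,-0.1,-10.5],[0,-0.1,-11.8],[0,-0.1,-12.5],[0,-0.1,-12.7]],"rot":[[0,0,0],[0,0,0],[0,0,0],[0,0,0],[0,0,0],[0,0,0],[0,0,0],[0,0,0]]}' 1 40
python3 - <<'E'
from h import *
im,mw=grab("wrist","w2"); o=bot.observe();print(o['position'],o['force'])
E
```

```text
clock: 2.85
position: [0.609, -0.0799, 0.0965]
tool_rot: [-3.141, -0.0, 1.571]
force: [0.1, -0.4, -0.4]
grip_width: 0.0856
[ 0.60908063 -0.07993885  0.09672595] [-0.31314214  0.18969018 -0.28864563]
```

View pics/w2.png

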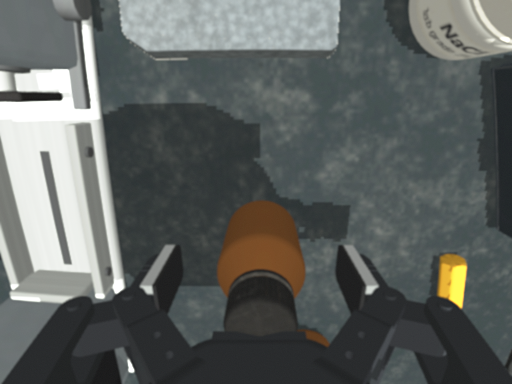

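The jar is centred between the open fingers at about (262,260), so I'll close on it.

```bash
python3 -m crank '{"travel":[[0,0,0],[0,0,0],[0,0,0],[0,0,0],[0,0,0],[0,0,0],[0,0,0],[0,0,0]],"rot":[[0,0,0],[0,0,0],[0,0,0],[0,0,0],[0,0,0],[0,0,0],[0,0,0],[0,0,0]]}' -1 40
python3 -m crank '{"travel":[[0,0,0.3],[0,0,1],[0,0,2],[0,0,3],[0,0,4],[0,0,4.5],[0,0,5],[0,0,5]],"rot":[[0,0,0],[0,0,0],[0,0,0],[0,0,0],[0,0,0],[0,0,0],[0,0,0],[0,0,0]]}'
python3 - <<'E'
from h import *
im,mw=grab("wrist","w3"); o=bot.observe();print(o['position'],o['force'])
E
```

```text
clock: 3.7
position: [0.6093, -0.08, 0.0977]
tool_rot: [3.141, 0.0, 1.571]
force: [-2.6, 1.6, 8.6]
grip_width: 0.0428
clock: 4.5
position: [0.6092, -0.08, 0.1475]
tool_rot: [3.141, 0.0, 1.571]
force: [0.6, -0.7, -1.5]
grip_width: 0.0426
[ 0.60901029 -0.08002366  0.14704695] [-0.23358454 -0.04305271 -1.59597687]
```

View pics/w3.png

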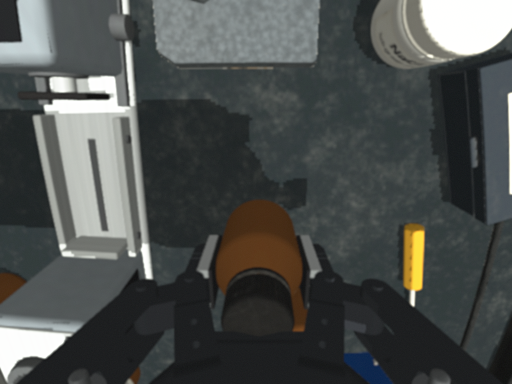

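Run:
```python
import cv2
im=cv2.imread("pics/w3.png"); cv2.imwrite("pics/w3c.png",cv2.resize(im[60:330,0:180],None,fx=2.2,fy=2.2,interpolation=cv2.INTER_CUBIC))
im=cv2.imread("pics/w1.png"); cv2.imwrite("pics/w1c.png",cv2.resize(im[0:330,30:190],None,fx=1.8,fy=1.8,interpolation=cv2.INTER_CUBIC))
```

```text
(no output)
```

View pics/w3c.png

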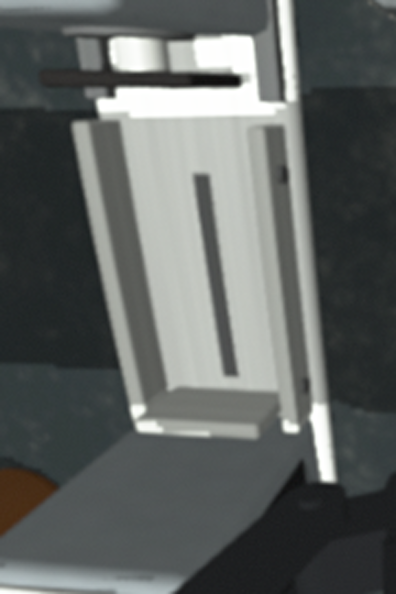

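View pics/w1c.png

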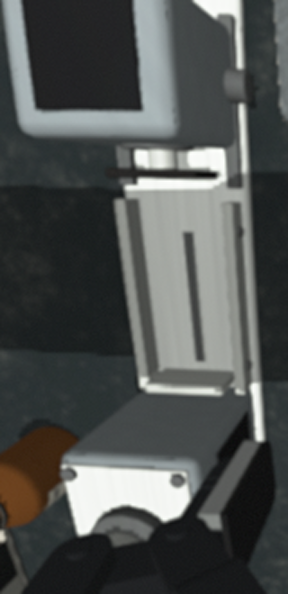

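Run:
```python
from h import *
mw=bot.camera_model("wrist")
f=lambda u,v,z:onz(mw,u/2.2,v/2.2+60,z).round(4)
for nm,u,v,z in [("slot far",202,175,.008),("slot near",232,375,.008),("wL out far",75,122,.024),("wL in far",100,122,.024),("wR in far",252,128,.024),("wR out far",280,126,.024),
 ("wL in near",145,405,.024),("wR in near",283,420,.024),("wR out near",300,420,.024),("wL out near",133,405,.024),("floorL far",133,125,.008),("floorL near",163,392,.008),("pusher top L",148,425,.035),("pusher top R",258,432,.035),("pusher front L",178,388,.035),("pusher front R",280,392,.035),("plateR far",290,60,.008),("plateR near",330,480,.008),("pad front",150,85,.03)]:
    print(nm,f(u,v,z))
```

```text
slot far [ 0.4776 -0.0249  0.008 ]
slot near [ 0.4741 -0.104   0.008 ]
wL out far [ 0.4472 -0.0048  0.024 ]
wL in far [ 0.4559 -0.0051  0.024 ]
wR in far [ 0.5069 -0.0079  0.024 ]
wR out far [ 0.5162 -0.0075  0.024 ]
wL in near [ 0.4474 -0.1089  0.024 ]
wR in near [ 0.5005 -0.1146  0.024 ]
wR out near [ 0.5071 -0.1145  0.024 ]
wL out near [ 0.4425 -0.109   0.024 ]
floorL far [ 0.4555 -0.0071  0.008 ]
floorL near [ 0.4434 -0.112   0.008 ]
pusher top L [ 0.4556 -0.1108  0.035 ]
pusher top R [ 0.4966 -0.113   0.035 ]
pusher front L [ 0.4705 -0.0955  0.035 ]
pusher front R [ 0.5074 -0.0967  0.035 ]
plateR far [0.515  0.0131 0.008 ]
plateR near [ 0.5071 -0.1533  0.008 ]
pad front [0.4796 0.0059 0.03  ]
```

```bash
python3 -m crank '{"travel":[[-1,0.4,1],[-3,0.9,2],[-5,1.4,2],[-7.2,1.9,2],[-9.4,2.3,2],[-11.4,2.7,2],[-12.8,2.9,1.5],[-13.2,2.9,1]],"rot":[[0,0,0],[0,0,0],[0,0,0],[0,0,0],[0,0,0],[0,0,0],[0,0,0],[0,0,0]]}'
python3 -m crank '{"travel":[[0,0,-1],[0,0,-2],[0,0,-2],[0,0,-2]],"rot":[[0,0,0],[0,0,0],[0,0,0],[0,0,0]]}'
python3 - <<'E'
from h import *
im,mw=grab("wrist","w4");im,ms=grab("scene","s4");crop(im,"s4c",140,130,320,265,4); im,md=grab("side","d4"); crop(im,"d4c",150,110,290,260,4)
o=bot.observe();print(o['position'],o['force'])
E
```

```text
clock: 5.35
position: [0.4754, -0.0507, 0.1572]
tool_rot: [-3.141, -0.0, 1.571]
force: [0.2, 0.2, -1.2]
grip_width: 0.0426
clock: 5.75
position: [0.4772, -0.0511, 0.1364]
tool_rot: [-3.141, -0.0, 1.571]
force: [-0.5, -0.6, -1.8]
grip_width: 0.0428
[ 0.47724408 -0.05108214  0.13703   ] [-0.1412474  -0.61251954 -1.85310899]
```

View pics/w4.png

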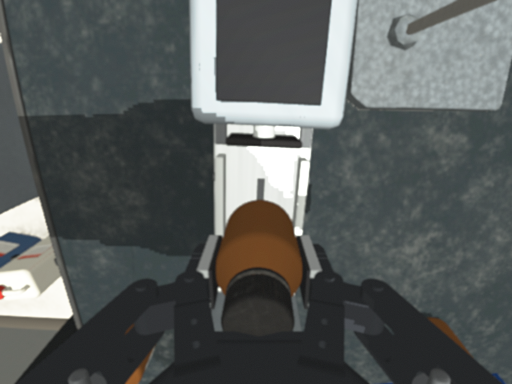

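View pics/s4c.png

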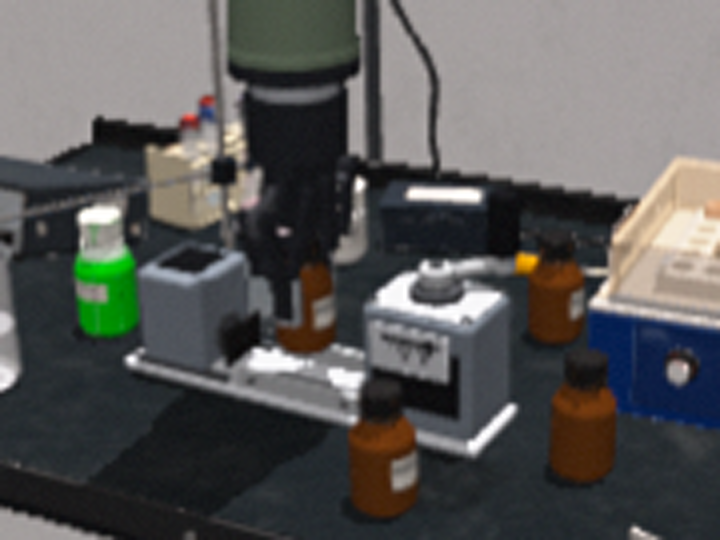

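View pics/d4c.png

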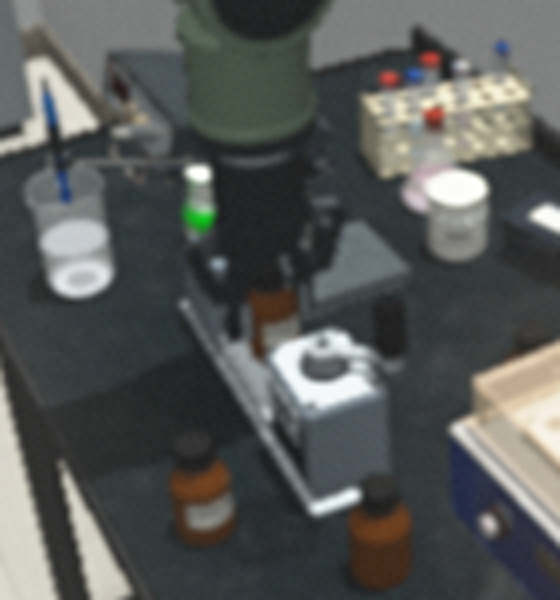

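Run:
```python
from h import *
im=cv2.cvtColor(cv2.imread("pics/w4.png"),cv2.COLOR_BGR2RGB); crop(im,"w4c",180,110,340,280,4.5)
mw=bot.camera_model("wrist")
for x,y in [(.4775,-.051),(.4793,-.01)]:
    print(proj(mw,[x,y,.008]),proj(mw,[x-.0265,y,.024]),proj(mw,[x+.0265,y,.024]))
```

```text
[259.70228006 209.77848161] [224.12006385 218.07296227] [295.44582292 218.05455238]
[262.1708932  159.17821701] [224.2896056  164.02584511] [300.60625707 164.03315259]
```

View pics/w4c.png

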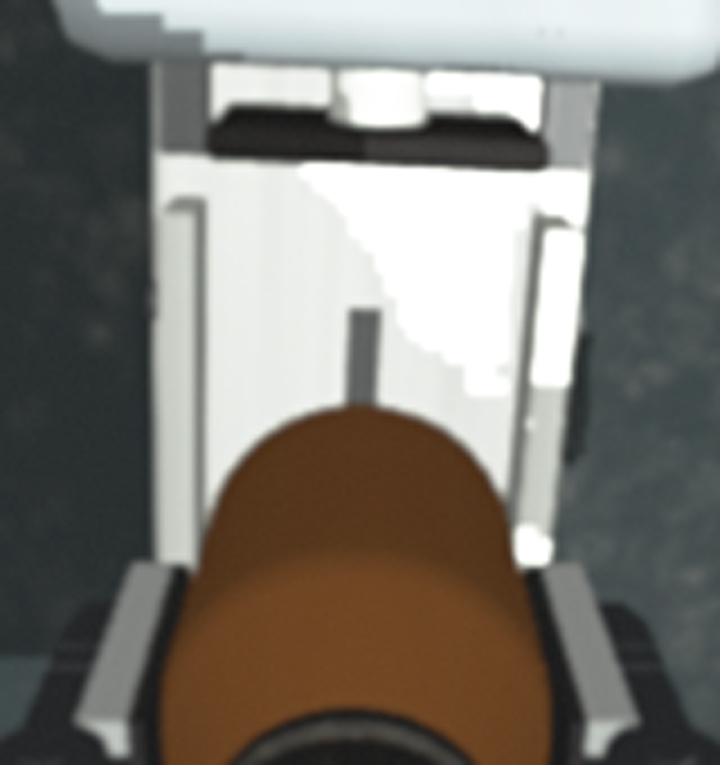

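```bash
python3 -m crank '{"travel":[[0,0,-0.5],[0,0,-1.2],[0,0,-1.9],[0,0,-2.5],[0,0,-2.8],[0,0,-2.95],[0,0,-3.05],[0,0,-3.05]],"rot":[[0,0,0],[0,0,0],[0,0,0],[0,0,0],[0,0,0],[0,0,0],[0,0,0],[0,0,0]]}'
python3 - <<'E'
from h import *
im,mw=grab("wrist","w5"); crop(im,"w5c",180,110,340,280,3)
o=bot.observe();print(o['position'],o['force'],o['moment'])
E
```

```text
clock: 6.7
position: [0.477, -0.051, 0.1064]
tool_rot: [3.142, 0.0, 1.571]
force: [-1.2, -0.2, -2.1]
grip_width: 0.0428
[ 0.47704406 -0.0510441   0.10649941] [-0.25897007 -0.85350095 -1.14117508] [-0.02546776  0.0247217   0.01773755]
```

View pics/w5c.png

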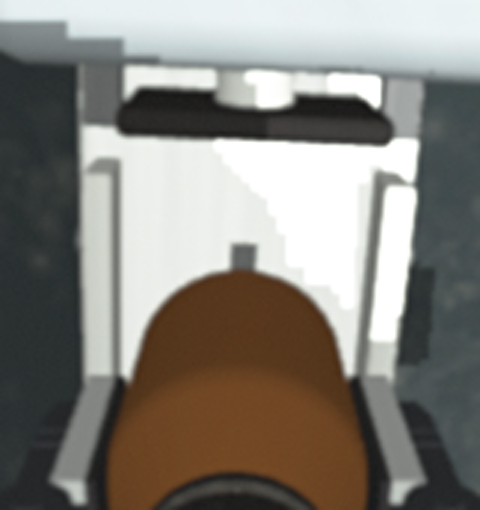

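```bash
python3 -m crank '{"travel":[[0,0,-0.05],[0,0,-0.1],[0,0,-0.1]],"rot":[[0,0,0],[0,0,0],[0,0,0]]}'
python3 -m crank '{"travel":[[0,0,-0.05],[0,0,-0.1],[0,0,-0.1]],"rot":[[0,0,0],[0,0,0],[0,0,0]]}'
```

```text
clock: 7.05
position: [0.4771, -0.051, 0.1057]
tool_rot: [3.141, 0.0, 1.571]
force: [-1.2, -0.3, 6.1]
grip_width: 0.0429
clock: 7.35
position: [0.4772, -0.0511, 0.1056]
tool_rot: [3.141, 0.0, 1.571]
force: [-7.9, 1.2, 32.5]
grip_width: 0.0427
```

```bash
python3 -m crank '{"travel":[[0,0,0.1],[0,0,0.1]],"rot":[[0,0,0],[0,0,0]]}'
python3 -m crank '{"travel":[[0,0,0],[0,0,0],[0,0,0],[0,0,0],[0,0,0],[0,0,0]],"rot":[[0,0,0],[0,0,0],[0,0,0],[0,0,0],[0,0,0],[0,0,0]]}' 0.6
python3 - <<'E'
from h import *
im,mw=grab("wrist","w6"); crop(im,"w6c",180,110,340,280,3)
E
```

```text
clock: 7.55
position: [0.4772, -0.051, 0.1057]
tool_rot: [3.141, 0.0, 1.571]
force: [-1.6, 0.8, 10.0]
grip_width: 0.0433
clock: 8.15
position: [0.477, -0.0511, 0.1054]
tool_rot: [-3.142, 0.0, 1.571]
force: [0.3, -0.6, -0.4]
grip_width: 0.0687
```

View pics/w6c.png

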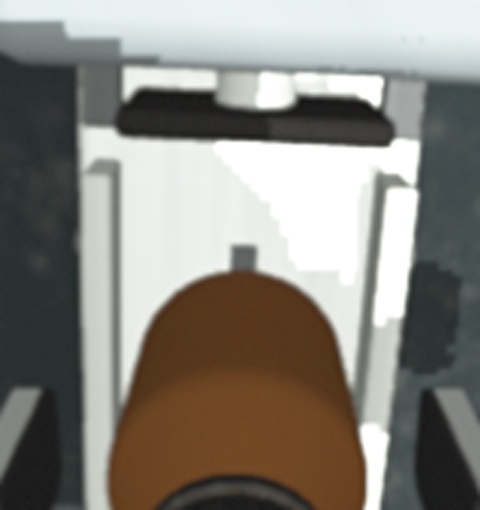

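```bash
python3 -m crank '{"travel":[[0,0,1],[0,0,3],[0,0,5.5],[0,0,8.5],[0,0,11.5],[0,0,14.5],[0.5,-1,17],[1,-2,18.5]],"rot":[[0,0,0],[0,0,0],[0,0,0],[0,0,0],[0,0,0],[0,0,0],[0,0,0],[0,0,0]]}' 0.6
python3 -m crank '{"travel":[[0.5,-2,0],[1.2,-5,0],[1.9,-8,0],[2,-10,0],[2,-11,0],[2,-11,0]],"rot":[[0,0,0],[0,0,0],[0,0,0],[0,0,0],[0,0,0],[0,0,0]]}' 0.3
python3 - <<'E'
from h import *
im,mw=grab("wrist","w7"); im,ms=grab("scene","s7"); crop(im,"s7c",170,130,310,250,5); im,md=grab("side","d7"); crop(im,"d7c",150,110,290,260,4)
M={'wrist':mw,'scene':ms,'side':md}
for n in M:
  for t in ("handle","jar"):
    for s in bot.silhouettes(n,t): print(n,t,round(s['conf'],2),np.round(s['box'],1), onz(M[n],*s['box'][:2],.148).round(4))
o=bot.observe();print(o['clock'],o['position'],o['force'])
E
```

```text
clock: 9.0
position: [0.4872, -0.0712, 0.2933]
tool_rot: [3.139, 0.0, 1.571]
force: [-0.7, -0.4, -0.6]
grip_width: 0.0684
clock: 9.6
position: [0.5066, -0.1818, 0.2907]
tool_rot: [3.142, 0.0, 1.569]
force: [0.1, 1.1, 0.4]
grip_width: 0.0557
wrist handle 0.83 [265.5 222.1  34.2  47. ] [ 0.5119 -0.1991  0.148 ]
wrist handle 0.52 [236.4 123.4  93.2 243.2] [ 0.489  -0.1156  0.148 ]
wrist jar 0.9 [230.1  51.3  50.4  51.4] [ 0.4857 -0.0648  0.148 ]
wrist jar 0.85 [136.8 166.6  58.1  47.4] [ 0.4066 -0.1494  0.148 ]
wrist jar 0.67 [220.9 245.6  32.3  55.5] [ 0.4721 -0.2222  0.148 ]
wrist jar 0.56 [374.2 177.4  51.6  48.1] [ 0.6015 -0.1589  0.148 ]
scene handle 0.7 [266.9 184.3   9.9  20. ] [ 0.5236 -0.1957  0.148 ]
scene handle 0.29 [224.2 185.5  11.8  22.4] [ 0.4657 -0.0889  0.148 ]
scene jar 0.83 [234.8 241.8  19.3  34.6] [ 0.199  -0.2583  0.148 ]
scene jar 0.8 [280.6 201.7  14.4  26.3] [ 0.4273 -0.2739  0.148 ]
scene jar 0.66 [283.6 234.9  13.1  34.4] [ 0.2679 -0.3412  0.148 ]
scene jar 0.56 [217.8 210.3  11.5  29.7] [ 0.3169 -0.1517  0.148 ]
side jar 0.87 [199.5 230.9  15.6  29.1] [ 0.3257 -0.2821  0.148 ]
side jar 0.79 [245.9 243.   16.3  27.7] [ 0.4082 -0.3797  0.148 ]
side jar 0.56 [219.2 194.2  11.5  27.5] [ 0.434 -0.168  0.148]
10.05 [ 0.50702967 -0.18057553  0.29041878] [0.76427879 0.6791986  0.21607597]
```

View pics/w7.png

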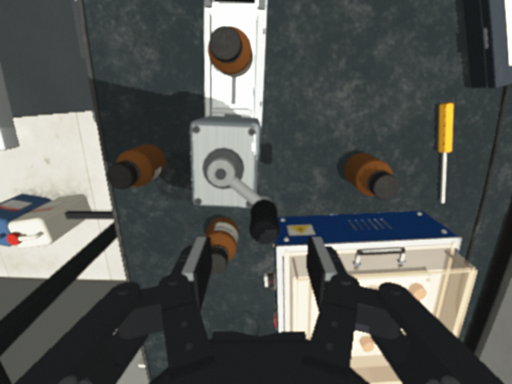

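View pics/s7c.png

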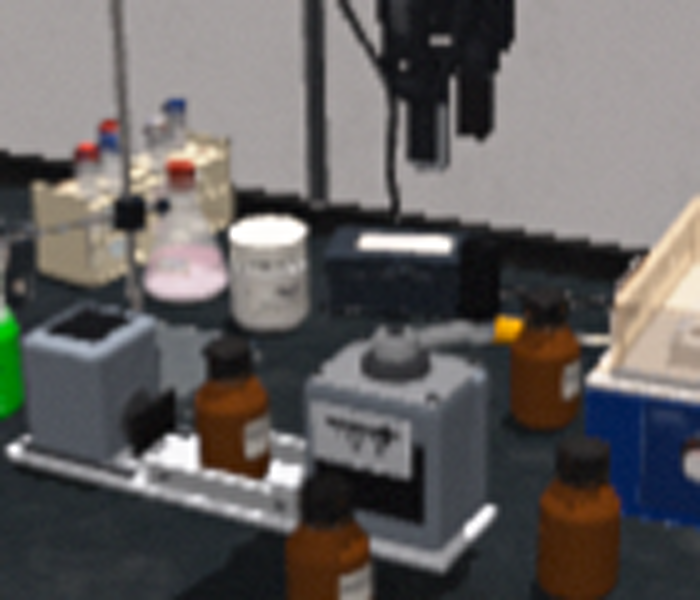

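View pics/d7c.png

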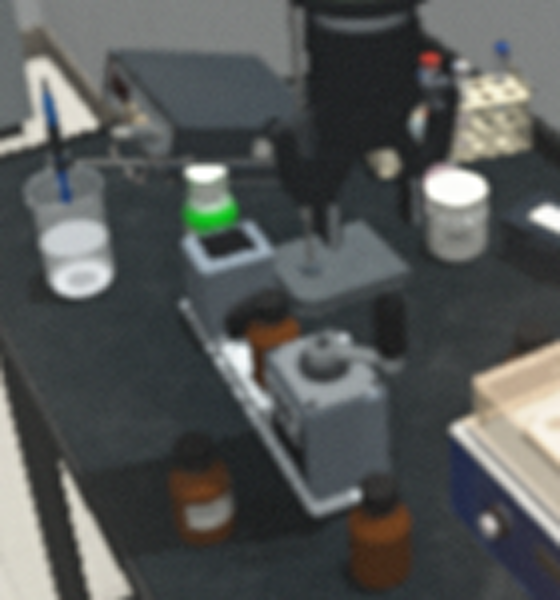

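Run:
```python
import cv2
im=cv2.imread("pics/w7.png"); cv2.imwrite("pics/w7c.png",cv2.resize(im[100:255,170:290],None,fx=5,fy=5,interpolation=cv2.INTER_CUBIC)[:, :])
g=cv2.convertScaleAbs(im[190:255,235:290],alpha=2.5,beta=0); cv2.imwrite("pics/w7k.png",cv2.resize(g,None,fx=8,fy=8,interpolation=cv2.INTER_CUBIC))
```

```text
(no output)
```

View pics/w7c.png

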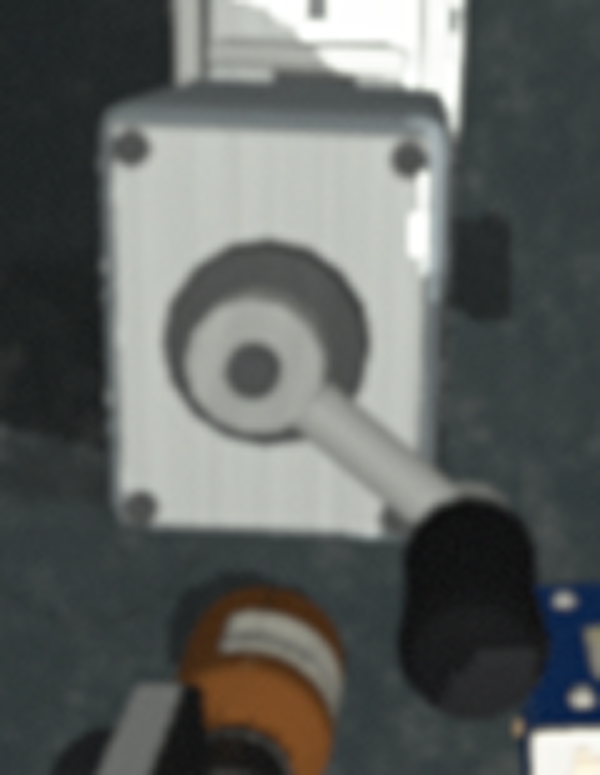

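View pics/w7k.png

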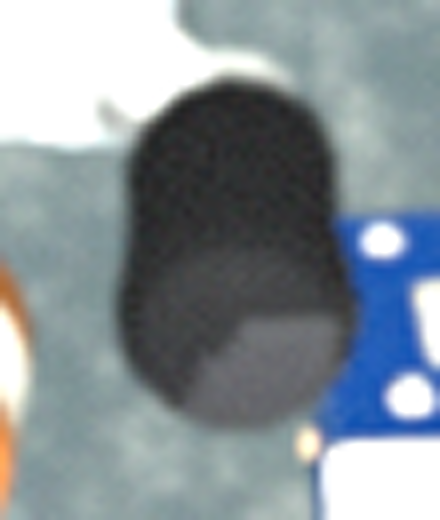

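Run:
```python
from h import *
mw=bot.camera_model("wrist")
print("knob top",onz(mw,264.75,231.9,.172),"bot",onz(mw,264.4,212.2,.124))
g=lambda u,v,z:onz(mw,170+u/5,100+v/5,z).round(4)
print("screws c",g(267,332,.1),[g(*p,.1) for p in ((130,148),(408,157),(138,507))])
print("hub",g(267,340,.105),"nut",[ (z,g(252,369,z)) for z in (.115,.12,.125,.13)])
md=bot.camera_model("side")
print('knob side',onz(md,150+390/4,110+325/4,.148))
print("jar cap",onz(mw,228,43,.095))
```

```text
knob top [ 0.5111886 -0.1947196  0.172    ] bot [ 0.5119095  -0.19858432  0.124     ]
screws c [ 0.4716 -0.1598  0.1   ] [array([ 0.4469, -0.1239,  0.1   ]), array([ 0.4997, -0.1257,  0.1   ]), array([ 0.4433, -0.1968,  0.1   ])]
hub [ 0.4722 -0.1602  0.105 ] nut [(0.115, array([ 0.4705, -0.1633,  0.115 ])), (0.12, array([ 0.4712, -0.162 ,  0.12  ])), (0.125, array([ 0.4719, -0.1606,  0.125 ])), (0.13, array([ 0.4726, -0.1593,  0.13  ]))]
knob side [ 0.51126907 -0.19715126  0.148     ]
jar cap [ 0.47914916 -0.04854883  0.095     ]
```

```bash
python3 -m crank '{"travel":[[0.1,-0.5,-1],[0.3,-1.2,-2.5],[0.4,-1.6,-4],[0.4,-1.65,-5.5],[0.4,-1.65,-6.8],[0.4,-1.65,-7.8],[0.4,-1.65,-8.4],[0.4,-1.65,-8.5]],"rot":[[0,0,0],[0,0,0],[0,0,0],[0,0,0],[0,0,0],[0,0,0],[0,0,0],[0,0,0]]}' 0.3
python3 - <<'E'
from h import *
im,mw=grab("wrist","w8"); im,ms=grab("scene","s8"); crop(im,"s8c",190,110,310,250,4)
o=bot.observe();print(o['clock'],o['position'],o['force'])
E
```

```text
clock: 10.85
position: [0.5108, -0.1975, 0.2046]
tool_rot: [-3.141, -0.0, 1.571]
force: [-0.1, -0.5, -0.1]
grip_width: 0.0558
10.95 [ 0.51113132 -0.19754664  0.20551594] [0.47472246 0.0679128  1.06394472]
```

View pics/w8.png

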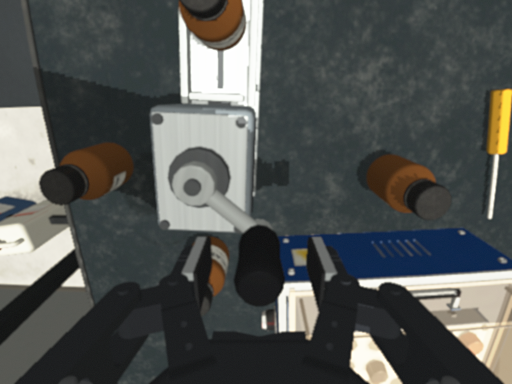

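View pics/s8c.png

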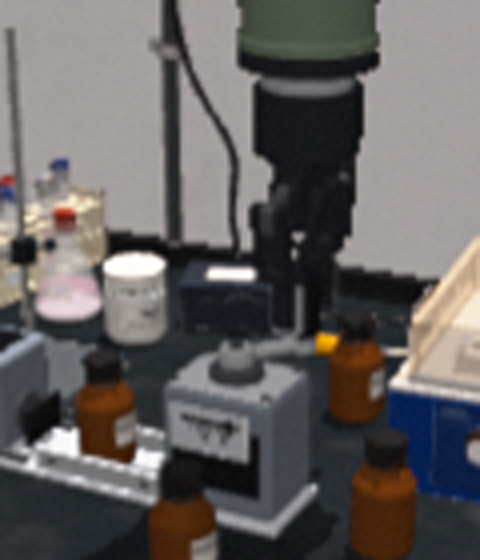

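```bash
python3 -m crank '{"travel":[[0,0,0],[0,0,0],[0,0,0],[0,0,0],[0,0,0],[0,0,0]],"rot":[[0,0,0],[0,0,0],[0,0,0],[0,0,0],[0,0,0],[0,0,0]]}' -1 70
python3 - <<'E'
from h import *
im,mw=grab("wrist","w9"); crop(im,"w9c",130,90,330,310,3)
o=bot.observe();print(o['clock'],o['position'],o['force'],o['grip_width'])
for u,v in ((157,114),(241,122),(163,224)): print(onz(mw,u,v,.1).round(4))
E
```

```text
clock: 11.55
position: [0.511, -0.1976, 0.206]
tool_rot: [3.141, 0.0, 1.571]
force: [-3.0, 1.1, 7.1]
grip_width: 0.0222
11.6 [ 0.51103316 -0.19758589  0.20600533] [-2.25889488  0.1832461   7.76574334] 0.022122079396338954
[ 0.4459 -0.1223  0.1   ]
[ 0.4992 -0.1275  0.1   ]
[ 0.4412 -0.1991  0.1   ]
```

View pics/w9c.png

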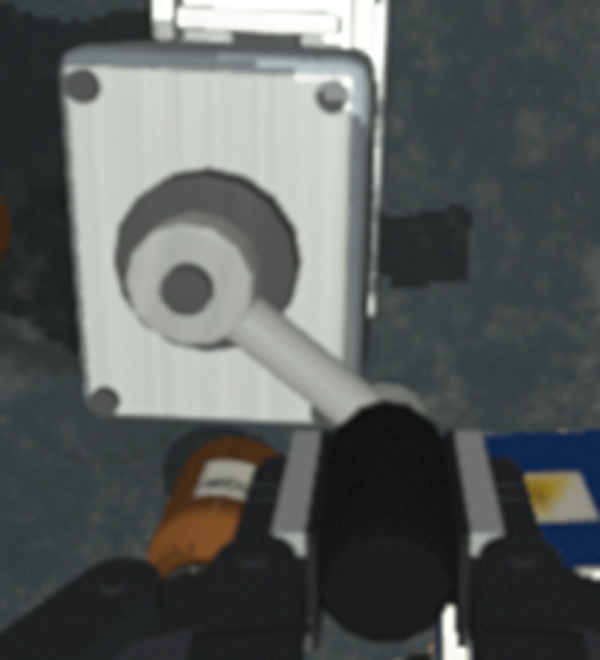

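Run:
```python
from h import *
mw=bot.camera_model("wrist")
g=lambda u,v,z:onz(mw,130+u/3,90+v/3,z).round(4)
c=g(217.5,248.5,.1); print("axis",c, [g(*p,.1) for p in ((81,86),(332,97),(103,400),(320,410))], "hub",g(207,260,.105),"nut",g(187,288,.12),g(187,288,.125))
P=np.array([.511,-.1976])
for C in (c[:2],np.array([.4718,-.1605])):
    d=P-C; print(np.hypot(*d),np.degrees(np.arctan2(d[1],d[0])))
```

```text
axis [ 0.4725 -0.161   0.1   ] [array([ 0.4456, -0.1252,  0.1   ]), array([ 0.499 , -0.1278,  0.1   ]), array([ 0.4422, -0.1986,  0.1   ]), array([ 0.4946, -0.2011,  0.1   ])] hub [ 0.4711 -0.1622  0.105 ] nut [ 0.47   -0.1639  0.12  ] [ 0.4713 -0.1623  0.125 ]
0.053120711591619345 -43.55074882065223
0.05397267827336347 -43.423449944816255
```

```bash
cat > t.py <<'E'
import sys,numpy as np,json
# usage: t.py cx cy r x0 y0(commanded) then increments target phis (cw from start angle deg -43)
def rows(C,r,cmd,phis,lead=0):
    out=[]
    for p in phis:
        a=np.radians(-43)-p-lead
        q=np.array(C)+r*np.array([np.cos(a),np.sin(a)])
        out.append([round(float(v),2) for v in (q-cmd)*100])
    return out
E
python3 - <<'E'
from t import *
print(rows((.473,-.1621),.052,np.array([.511,-.1976]),[.02,.06,.12,.2,.28,.36,.42,.45]))
E
```

```text
[[-0.07, -0.07], [-0.22, -0.22], [-0.45, -0.43], [-0.78, -0.68], [-1.13, -0.91], [-1.49, -1.11], [-1.77, -1.24], [-1.92, -1.3]]
```

```bash
python3 -m crank '{"travel":[[-0.07,-0.07,0],[-0.22,-0.22,0],[-0.45,-0.43,0],[-0.78,-0.68,0],[-1.13,-0.91,0],[-1.49,-1.11,0],[-1.77,-1.24,0],[-1.92,-1.3,0]],"rot":[[0,0,0],[0,0,0],[0,0,0],[0,0,0],[0,0,0],[0,0,0],[0,0,0],[0,0,0]]}'
python3 - <<'E'
from h import *
im,mw=grab("wrist","w10"); crop(im,"w10c",130,90,330,310,3)
o=bot.observe();print(o['clock'],o['position'],o['force'],o['grip_width'])
E
```

```text
clock: 12.4
position: [0.4928, -0.2106, 0.2061]
tool_rot: [3.139, 0.0, 1.571]
force: [6.6, -0.1, -0.1]
grip_width: 0.0218
12.45 [ 0.49265363 -0.21060247  0.20610598] [5.9794659  0.01973939 0.37485379] 0.022010725091335157
```

View pics/w10c.png

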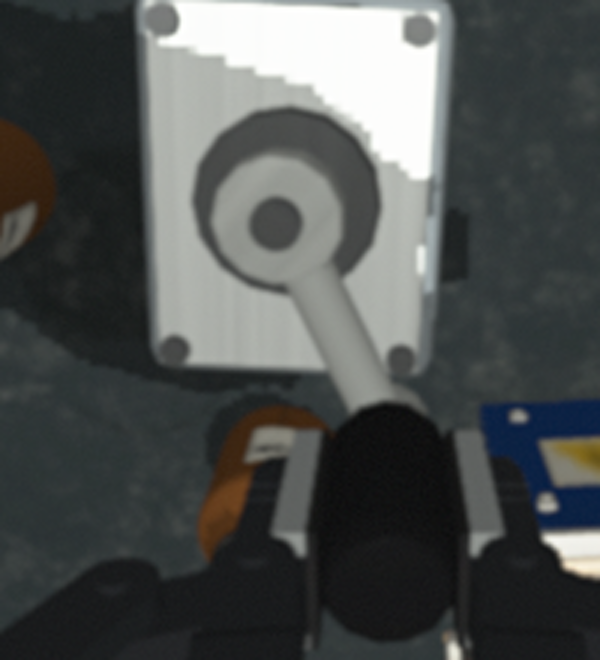

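Run:
```python
from t import *
cmd=np.array([.511-.0192,-.1976-.0130]); C=(.473,-.1621)
ph=[[.47,.51,.58,.67,.77,.87,.97,1.07]]+[[1.07+.8*i+.1*(k+1) for k in range(8)] for i in range(4)]
for p in ph:
    R=rows(C,.052,cmd,p); cmd=cmd+np.array(R[-1])/100
    print(round(p[-1],2),[r+[0] for r in R],cmd)
```

```text
1.07 [[-0.1, -0.03, 0], [-0.29, -0.1, 0], [-0.64, -0.2, 0], [-1.1, -0.29, 0], [-1.62, -0.34, 0], [-2.14, -0.34, 0], [-2.66, -0.29, 0], [-3.16, -0.19, 0]] [ 0.4602 -0.2125]
1.87 [[-0.5, 0.15, 0], [-0.98, 0.36, 0], [-1.44, 0.61, 0], [-1.87, 0.9, 0], [-2.26, 1.23, 0], [-2.63, 1.61, 0], [-2.95, 2.01, 0], [-3.23, 2.45, 0]] [ 0.4279 -0.188 ]
2.67 [[-0.24, 0.46, 0], [-0.42, 0.95, 0], [-0.56, 1.45, 0], [-0.65, 1.96, 0], [-0.69, 2.48, 0], [-0.67, 3.0, 0], [-0.61, 3.52, 0], [-0.49, 4.02, 0]] [ 0.423  -0.1478]
3.47 [[0.17, 0.49, 0], [0.38, 0.97, 0], [0.65, 1.41, 0], [0.95, 1.84, 0], [1.3, 2.22, 0], [1.68, 2.57, 0], [2.1, 2.89, 0], [2.54, 3.15, 0]] [ 0.4484 -0.1163]
4.27 [[0.47, 0.23, 0], [0.96, 0.4, 0], [1.47, 0.52, 0], [1.98, 0.6, 0], [2.5, 0.62, 0], [3.02, 0.59, 0], [3.53, 0.51, 0], [4.04, 0.38, 0]] [ 0.4888 -0.1125]
```

```bash
python3 -m crank '{"travel":[[-0.1,-0.03,0],[-0.29,-0.1,0],[-0.64,-0.2,0],[-1.1,-0.29,0],[-1.62,-0.34,0],[-2.14,-0.34,0],[-2.66,-0.29,0],[-3.16,-0.19,0]],"rot":[[0,0,0],[0,0,0],[0,0,0],[0,0,0],[0,0,0],[0,0,0],[0,0,0],[0,0,0]]}'
```

```text
clock: 13.25
position: [0.461, -0.2135, 0.2062]
tool_rot: [3.138, 0.002, 1.57]
force: [5.2, -8.0, -0.1]
grip_width: 0.0219
```

Run:
```python
from t import *
cmd=np.array([.4602,-.2125]); C=(.4724,-.1628)
ph=[[1.07+.8*i+.1*(k+1) for k in range(8)] for i in range(5)]
for p in ph:
    R=rows(C,.052,cmd,p); cmd=cmd+np.array(R[-1])/100
    print(round(p[-1],2),[r+[0] for r in R],cmd)
```

```text
1.87 [[-0.56, 0.08, 0], [-1.04, 0.29, 0], [-1.5, 0.54, 0], [-1.93, 0.83, 0], [-2.32, 1.16, 0], [-2.69, 1.54, 0], [-3.01, 1.94, 0], [-3.29, 2.38, 0]] [ 0.4273 -0.1887]
2.67 [[-0.24, 0.46, 0], [-0.42, 0.95, 0], [-0.56, 1.45, 0], [-0.65, 1.96, 0], [-0.69, 2.48, 0], [-0.67, 3.0, 0], [-0.61, 3.52, 0], [-0.49, 4.02, 0]] [ 0.4224 -0.1485]
3.47 [[0.17, 0.49, 0], [0.38, 0.97, 0], [0.65, 1.41, 0], [0.95, 1.84, 0], [1.3, 2.22, 0], [1.68, 2.57, 0], [2.1, 2.89, 0], [2.54, 3.15, 0]] [ 0.4478 -0.117 ]
4.27 [[0.47, 0.23, 0], [0.96, 0.4, 0], [1.47, 0.52, 0], [1.98, 0.6, 0], [2.5, 0.62, 0], [3.02, 0.59, 0], [3.53, 0.51, 0], [4.04, 0.38, 0]] [ 0.4882 -0.1132]
5.07 [[0.48, -0.19, 0], [0.95, -0.42, 0], [1.39, -0.69, 0], [1.8, -1.01, 0], [2.18, -1.37, 0], [2.52, -1.76, 0], [2.82, -2.19, 0], [3.07, -2.64, 0]] [ 0.5189 -0.1396]
```

```bash
python3 -m crank '{"travel":[[-0.56,0.08,0],[-1.04,0.29,0],[-1.5,0.54,0],[-1.93,0.83,0],[-2.32,1.16,0],[-2.69,1.54,0],[-3.01,1.94,0],[-3.29,2.38,0]],"rot":[[0,0,0],[0,0,0],[0,0,0],[0,0,0],[0,0,0],[0,0,0],[0,0,0],[0,0,0]]}'
```

```text
clock: 14.05
position: [0.4275, -0.1896, 0.206]
tool_rot: [3.14, 0.002, 1.57]
force: [0.4, -7.6, 4.3]
grip_width: 0.0223
```

Run:
```python
from h import *
o=bot.observe();p=o['position'][:2];C=np.array([.4724,-.1628]);d=p-C
print(p,np.hypot(*d),np.degrees(np.arctan2(d[1],d[0])),"cmd",-43-np.degrees(1.87)); rad=d/np.hypot(*d);t=np.array([rad[1],-rad[0]]);F=o['force'][:2];print("tan",-F@t,"rad",F@rad,o['clock'])
```

```text
[ 0.42748798 -0.18958429] 0.0522923289777446 -149.18931880571776 cmd -150.14310768946393
tan 6.720960204262273 rad 3.4887647833806628 14.05
```

```bash
cat > st.py <<'E'
from h import *
import sys
ph=float(sys.argv[1])
o=bot.observe();p=o['position'][:2];C=np.array([.4724,-.1628]);d=p-C
rad=d/np.hypot(*d);t=np.array([rad[1],-rad[0]]);F=o['force'][:2]
a=(-43-np.degrees(np.arctan2(d[1],d[0])))*np.pi/180
a+=round((ph-a)/(2*np.pi))*2*np.pi
print("r %.4f phi %.3f (cmd %.2f) q~%.2f tan %.1f rad %.1f t %.2f"%(np.hypot(*d),a,ph,a+.29,-F@t,F@rad,o['clock']))
E
python3 -m crank '{"travel":[[-0.24,0.46,0],[-0.42,0.95,0],[-0.56,1.45,0],[-0.65,1.96,0],[-0.69,2.48,0],[-0.67,3.0,0],[-0.61,3.52,0],[-0.49,4.02,0]],"rot":[[0,0,0],[0,0,0],[0,0,0],[0,0,0],[0,0,0],[0,0,0],[0,0,0],[0,0,0]]}'; python3 st.py 2.67
```

```text
clock: 14.85
position: [0.4221, -0.149, 0.2059]
tool_rot: [3.142, 0.001, 1.57]
force: [-5.6, -5.4, 9.8]
grip_width: 0.0219
r 0.0522 phi 2.658 (cmd 2.67) q~2.95 tan 6.7 rad 4.0 t 14.85
```

```bash
python3 -m crank '{"travel":[[0.17,0.49,0],[0.38,0.97,0],[0.65,1.41,0],[0.95,1.84,0],[1.3,2.22,0],[1.68,2.57,0],[2.1,2.89,0],[2.54,3.15,0]],"rot":[[0,0,0],[0,0,0],[0,0,0],[0,0,0],[0,0,0],[0,0,0],[0,0,0],[0,0,0]]}'; python3 st.py 3.47
```

```text
clock: 15.65
position: [0.4475, -0.1171, 0.2059]
tool_rot: [-3.141, 0.0, 1.57]
force: [-6.9, -2.3, 11.4]
grip_width: 0.0219
r 0.0520 phi 3.463 (cmd 3.47) q~3.75 tan 7.2 rad 1.3 t 15.65
```

```bash
python3 -m crank '{"travel":[[0.47,0.23,0],[0.96,0.4,0],[1.47,0.52,0],[1.98,0.6,0],[2.5,0.62,0],[3.02,0.59,0],[3.53,0.51,0],[4.04,0.38,0]],"rot":[[0,0,0],[0,0,0],[0,0,0],[0,0,0],[0,0,0],[0,0,0],[0,0,0],[0,0,0]]}'; python3 st.py 4.27
```

```text
clock: 16.45
position: [0.4868, -0.113, 0.2058]
tool_rot: [-3.138, -0.0, 1.571]
force: [-16.5, 3.2, 19.6]
grip_width: 0.0222
r 0.0519 phi 4.244 (cmd 4.27) q~4.53 tan 16.7 rad -1.5 t 16.45
```

```bash
python3 -m crank '{"travel":[[0.48,-0.19,0],[0.95,-0.42,0.01],[1.39,-0.69,0.01],[1.8,-1.01,0.02],[2.18,-1.37,0.02],[2.52,-1.76,0.03],[2.82,-2.19,0.03],[3.07,-2.64,0.03]],"rot":[[0,0,0],[0,0,0],[0,0,0],[0,0,0],[0,0,0],[0,0,0],[0,0,0],[0,0,0]]}'; python3 st.py 5.07
python3 - <<'E'
from t import *
cmd=np.array([.5189,-.1396]); C=(.4724,-.1628)
ph=[[5.07+.8*i+.1*(k+1) for k in range(8)] for i in range(9)]
for p in ph:
    R=rows(C,.052,cmd,p); cmd=cmd+np.array(R[-1])/100
    print(round(p[-1],2),[r+[0] for r in R],cmd)
E
```

```text
clock: 17.25
position: [0.5179, -0.138, 0.2058]
tool_rot: [-3.139, -0.002, 1.572]
force: [-10.1, 12.0, 11.4]
grip_width: 0.0219
r 0.0519 phi 5.033 (cmd 5.07) q~5.32 tan 15.4 rad -3.1 t 17.25
5.87 [[0.21, -0.48, 0], [0.37, -0.97, 0], [0.48, -1.48, 0], [0.54, -1.99, 0], [0.55, -2.51, 0], [0.5, -3.03, 0], [0.4, -3.54, 0], [0.26, -4.04, 0]] [ 0.5215 -0.18  ]
6.67 [[-0.2, -0.48, 0], [-0.44, -0.94, 0], [-0.73, -1.37, 0], [-1.06, -1.78, 0], [-1.43, -2.14, 0], [-1.83, -2.47, 0], [-2.27, -2.76, 0], [-2.73, -3.0, 0]] [ 0.4942 -0.21  ]
7.47 [[-0.48, -0.19, 0], [-0.98, -0.34, 0], [-1.49, -0.43, 0], [-2.01, -0.48, 0], [-2.53, -0.47, 0], [-3.04, -0.41, 0], [-3.55, -0.3, 0], [-4.04, -0.13, 0]] [ 0.4538 -0.2113]
8.27 [[-0.48, 0.21, 0], [-0.93, 0.46, 0], [-1.35, 0.76, 0], [-1.75, 1.1, 0], [-2.1, 1.48, 0], [-2.42, 1.9, 0], [-2.69, 2.34, 0], [-2.92, 2.8, 0]] [ 0.4246 -0.1833]
9.07 [[-0.18, 0.49, 0], [-0.31, 1.0, 0], [-0.39, 1.51, 0], [-0.42, 2.03, 0], [-0.4, 2.55, 0], [-0.32, 3.06, 0], [-0.19, 3.57, 0], [-0.02, 4.05, 0]] [ 0.4244 -0.1428]
9.87 [[0.23, 0.47, 0], [0.5, 0.92, 0], [0.81, 1.33, 0], [1.16, 1.71, 0], [1.55, 2.06, 0], [1.97, 2.36, 0], [2.42, 2.62, 0], [2.89, 2.84, 0]] [ 0.4533 -0.1144]
10.67 [[0.5, 0.16, 0], [1.0, 0.28, 0], [1.52, 0.35, 0], [2.04, 0.36, 0], [2.56, 0.32, 0], [3.07, 0.23, 0], [3.57, 0.09, 0], [4.05, -0.1, 0]] [ 0.4938 -0.1154]
11.47 [[0.47, -0.24, 0], [0.9, -0.52, 0], [1.31, -0.85, 0], [1.68, -1.21, 0], [2.01, -1.61, 0], [2.3, -2.04, 0], [2.55, -2.5, 0], [2.75, -2.98, 0]] [ 0.5213 -0.1452]
12.27 [[0.15, -0.49, 0], [0.25, -1.0, 0], [0.3, -1.52, 0], [0.3, -2.04, 0], [0.25, -2.56, 0], [0.14, -3.07, 0], [-0.01, -3.56, 0], [-0.22, -4.04, 0]] [ 0.5191 -0.1856]
```

```bash
python3 -m crank '{"travel":[[0.21,-0.48,0],[0.37,-0.97,0],[0.48,-1.48,0],[0.54,-1.99,0],[0.55,-2.51,0],[0.5,-3.03,0],[0.4,-3.54,0],[0.26,-4.04,0]],"rot":[[0,0,0],[0,0,0],[0,0,0],[0,0,0],[0,0,0],[0,0,0],[0,0,0],[0,0,0]]}'; python3 st.py 5.87
```

```text
clock: 18.05
position: [0.5219, -0.1784, 0.2059]
tool_rot: [3.141, -0.002, 1.572]
force: [0.2, 9.9, 0.8]
grip_width: 0.0222
r 0.0519 phi 5.838 (cmd 5.87) q~6.13 tan 9.5 rad -2.8 t 18.05
```

```bash
python3 -m crank '{"travel":[[-0.2,-0.48,0],[-0.44,-0.94,0],[-0.73,-1.37,0],[-1.06,-1.78,0],[-1.43,-2.14,0],[-1.83,-2.47,0],[-2.27,-2.76,0],[-2.73,-3.0,0]],"rot":[[0,0,0],[0,0,0],[0,0,0],[0,0,0],[0,0,0],[0,0,0],[0,0,0],[0,0,0]]}'; python3 st.py 6.67
```

```text
clock: 18.85
position: [0.4951, -0.2096, 0.2062]
tool_rot: [3.139, -0.0, 1.571]
force: [6.1, 2.7, -2.9]
grip_width: 0.022
r 0.0520 phi 6.651 (cmd 6.67) q~6.94 tan 6.7 rad 0.2 t 18.85
```

```bash
python3 -m crank '{"travel":[[-0.48,-0.19,0],[-0.98,-0.34,0],[-1.49,-0.43,0],[-2.01,-0.48,0],[-2.53,-0.47,0],[-3.04,-0.41,0],[-3.55,-0.3,0],[-4.04,-0.13,0]],"rot":[[0,0,0],[0,0,0],[0,0,0],[0,0,0],[0,0,0],[0,0,0],[0,0,0],[0,0,0]]}'; python3 st.py 7.47
python3 - <<'E'
from h import *
im,m=grab("scene","s20"); crop(im,"s20c",170,165,290,265,6)
E
```

```text
clock: 19.65
position: [0.4546, -0.2118, 0.2062]
tool_rot: [3.139, 0.001, 1.571]
force: [6.2, -5.1, -3.8]
grip_width: 0.0221
r 0.0522 phi 7.453 (cmd 7.47) q~7.74 tan 7.5 rad 2.7 t 19.65
```

View pics/s20c.png

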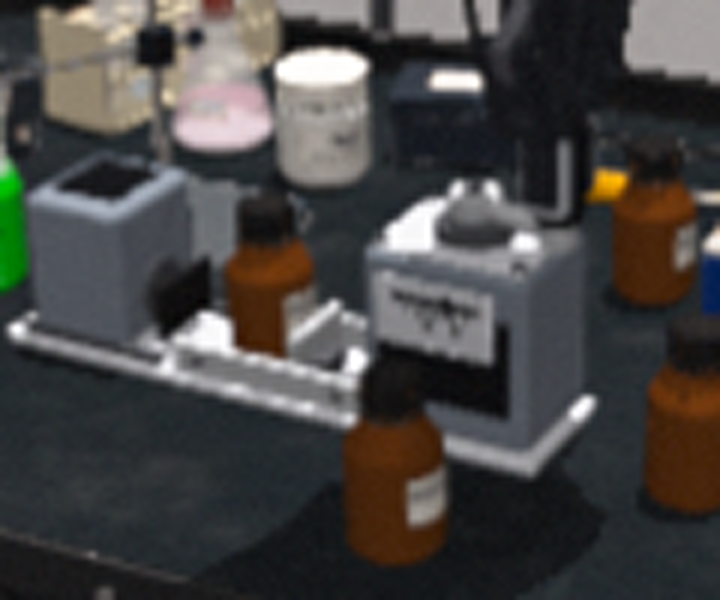

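The jar is still upright at about (270,280) in the crop with the pusher behind it. The pace tab has moved to about (447,305), between the two long ticks. I'll keep turning.

```bash
python3 -m crank '{"travel":[[-0.48,0.21,0],[-0.93,0.46,0],[-1.35,0.76,0],[-1.75,1.1,0],[-2.1,1.48,0],[-2.42,1.9,0],[-2.69,2.34,0],[-2.92,2.8,0]],"rot":[[0,0,0],[0,0,0],[0,0,0],[0,0,0],[0,0,0],[0,0,0],[0,0,0],[0,0,0]]}'; python3 st.py 8.27
```

```text
clock: 20.5
position: [0.4246, -0.1841, 0.2061]
tool_rot: [3.141, 0.001, 1.57]
force: [0.8, -7.1, 0.7]
grip_width: 0.0223
r 0.0523 phi 8.255 (cmd 8.27) q~8.55 tan 6.8 rad 2.1 t 20.50
```

```bash
python3 -m crank '{"travel":[[-0.18,0.49,0],[-0.31,1.0,0],[-0.39,1.51,0],[-0.42,2.03,0],[-0.4,2.55,0],[-0.32,3.06,0],[-0.19,3.57,0],[-0.02,4.05,0]],"rot":[[0,0,0],[0,0,0],[0,0,0],[0,0,0],[0,0,0],[0,0,0],[0,0,0],[0,0,0]]}'; python3 st.py 9.07
```

```text
clock: 21.3
position: [0.4241, -0.1432, 0.206]
tool_rot: [-3.141, 0.001, 1.57]
force: [-3.9, -5.6, 4.5]
grip_width: 0.0222
r 0.0521 phi 9.059 (cmd 9.07) q~9.35 tan 6.7 rad 1.5 t 21.30
```

```bash
python3 -m crank '{"travel":[[0.23,0.47,0],[0.5,0.92,0],[0.81,1.33,0],[1.16,1.71,0],[1.55,2.06,0],[1.97,2.36,0],[2.42,2.62,0],[2.89,2.84,0]],"rot":[[0,0,0],[0,0,0],[0,0,0],[0,0,0],[0,0,0],[0,0,0],[0,0,0],[0,0,0]]}'; python3 st.py 9.87
```

```text
clock: 22.1
position: [0.4529, -0.1146, 0.206]
tool_rot: [-3.141, 0.0, 1.57]
force: [-5.7, -3.3, 7.8]
grip_width: 0.0223
r 0.0520 phi 9.860 (cmd 9.87) q~10.15 tan 6.5 rad -0.9 t 22.10
```

```bash
python3 -m crank '{"travel":[[0.5,0.16,0],[1.0,0.28,0],[1.52,0.35,0],[2.04,0.36,0],[2.56,0.32,0],[3.07,0.23,0],[3.57,0.09,0],[4.05,-0.1,0]],"rot":[[0,0,0],[0,0,0],[0,0,0],[0,0,0],[0,0,0],[0,0,0],[0,0,0],[0,0,0]]}'; python3 st.py 10.67
```

```text
clock: 22.9
position: [0.4922, -0.1149, 0.2059]
tool_rot: [-3.137, -0.001, 1.571]
force: [-16.9, 5.0, 17.8]
grip_width: 0.0223
r 0.0518 phi 10.637 (cmd 10.67) q~10.93 tan 17.5 rad -1.9 t 22.90
```

```bash
python3 -m crank '{"travel":[[0.47,-0.24,0],[0.9,-0.52,0],[1.31,-0.85,0],[1.68,-1.21,0],[2.01,-1.61,0],[2.3,-2.04,0],[2.55,-2.5,0],[2.75,-2.98,0]],"rot":[[0,0,0],[0,0,0],[0,0,0],[0,0,0],[0,0,0],[0,0,0],[0,0,0],[0,0,0]]}'; python3 st.py 11.47
```

```text
clock: 23.7
position: [0.5205, -0.1434, 0.2058]
tool_rot: [-3.139, -0.002, 1.572]
force: [-9.5, 13.0, 9.6]
grip_width: 0.0221
r 0.0519 phi 11.432 (cmd 11.47) q~11.72 tan 15.6 rad -3.9 t 23.70
```

```bash
python3 -m crank '{"travel":[[0.15,-0.49,0],[0.25,-1.0,0],[0.3,-1.52,0],[0.3,-2.04,0],[0.25,-2.56,0],[0.14,-3.07,0],[-0.01,-3.56,0],[-0.22,-4.04,0]],"rot":[[0,0,0],[0,0,0],[0,0,0],[0,0,0],[0,0,0],[0,0,0],[0,0,0],[0,0,0]]}'; python3 st.py 12.27
```

```text
clock: 24.5
position: [0.5197, -0.1841, 0.2059]
tool_rot: [3.141, -0.002, 1.572]
force: [3.2, 8.3, -0.1]
grip_width: 0.0221
r 0.0519 phi 12.239 (cmd 12.27) q~12.53 tan 8.9 rad -0.4 t 24.50
```

Run:
```python
from t import *
cmd=np.array([.5191,-.1856]); C=(.4724,-.1628)
for p in [[12.37,12.47,12.56,12.64]]+[[12.64+.2*i+.05*(k+1) for k in range(4)] for i in range(10)]:
    R=rows(C,.052,cmd,p); cmd=cmd+np.array(R[-1])/100
    print(round(p[-1],2),[r+[0] for r in R],cmd)
```

```text
12.64 [[-0.25, -0.46, 0], [-0.54, -0.88, 0], [-0.84, -1.24, 0], [-1.14, -1.54, 0]] [ 0.5077 -0.201 ]
12.84 [[-0.19, -0.17, 0], [-0.4, -0.33, 0], [-0.61, -0.48, 0], [-0.83, -0.62, 0]] [ 0.4994 -0.2072]
13.04 [[-0.22, -0.13, 0], [-0.45, -0.25, 0], [-0.69, -0.36, 0], [-0.93, -0.45, 0]] [ 0.4901 -0.2117]
13.24 [[-0.25, -0.08, 0], [-0.5, -0.15, 0], [-0.75, -0.21, 0], [-1.01, -0.25, 0]] [ 0.48   -0.2142]
13.44 [[-0.26, -0.04, 0], [-0.52, -0.05, 0], [-0.78, -0.06, 0], [-1.04, -0.05, 0]] [ 0.4696 -0.2147]
13.64 [[-0.26, 0.02, 0], [-0.51, 0.05, 0], [-0.77, 0.1, 0], [-1.02, 0.16, 0]] [ 0.4594 -0.2131]
13.84 [[-0.25, 0.07, 0], [-0.5, 0.15, 0], [-0.74, 0.25, 0], [-0.98, 0.36, 0]] [ 0.4496 -0.2095]
14.04 [[-0.23, 0.11, 0], [-0.45, 0.25, 0], [-0.67, 0.39, 0], [-0.88, 0.54, 0]] [ 0.4408 -0.2041]
14.24 [[-0.2, 0.16, 0], [-0.4, 0.34, 0], [-0.58, 0.52, 0], [-0.76, 0.71, 0]] [ 0.4332 -0.197 ]
14.44 [[-0.16, 0.2, 0], [-0.32, 0.41, 0], [-0.46, 0.62, 0], [-0.6, 0.85, 0]] [ 0.4272 -0.1885]
14.64 [[-0.12, 0.23, 0], [-0.23, 0.46, 0], [-0.33, 0.7, 0], [-0.42, 0.95, 0]] [ 0.423 -0.179]
```

```bash
python3 -m crank '{"travel":[[-0.25,-0.46,0],[-0.54,-0.88,0],[-0.84,-1.24,0],[-1.14,-1.54,0]],"rot":[[0,0,0],[0,0,0],[0,0,0],[0,0,0]]}'; python3 st.py 12.64
```

```text
clock: 24.9
position: [0.5084, -0.2002, 0.2061]
tool_rot: [3.14, -0.001, 1.572]
force: [5.0, 5.7, -0.3]
grip_width: 0.022
r 0.0520 phi 12.620 (cmd 12.64) q~12.91 tan 7.5 rad -0.6 t 24.90
```

```bash
python3 -m crank '{"travel":[[-0.19,-0.17,0],[-0.4,-0.33,0],[-0.61,-0.48,0],[-0.83,-0.62,0]],"rot":[[0,0,0],[0,0,0],[0,0,0],[0,0,0]]}'; python3 st.py 12.84
```

```text
clock: 25.3
position: [0.5004, -0.2065, 0.2062]
tool_rot: [3.139, -0.0, 1.572]
force: [7.0, 3.8, -2.6]
grip_width: 0.0222
r 0.0520 phi 12.817 (cmd 12.84) q~13.11 tan 7.9 rad 0.6 t 25.30
```

```bash
python3 -m crank '{"travel":[[-0.22,-0.13,0],[-0.45,-0.25,0]],"rot":[[0,0,0],[0,0,0]]}'; python3 st.py 12.94
```

```text
clock: 25.5
position: [0.4961, -0.209, 0.2062]
tool_rot: [3.139, -0.0, 1.572]
force: [8.5, 3.8, -2.5]
grip_width: 0.022
r 0.0520 phi 12.912 (cmd 12.94) q~13.20 tan 9.3 rad 0.5 t 25.50
```

```bash
python3 -m crank '{"travel":[[-0.24,-0.11,0],[-0.48,-0.2,0]],"rot":[[0,0,0],[0,0,0]]}'; python3 st.py 13.04
```

```text
clock: 25.7
position: [0.4916, -0.2111, 0.2062]
tool_rot: [3.138, 0.0, 1.572]
force: [9.9, 1.6, -4.2]
grip_width: 0.0222
r 0.0520 phi 13.009 (cmd 13.04) q~13.30 tan 9.8 rad 2.1 t 25.70
```

```bash
python3 -m crank '{"travel":[[-0.25,-0.08,0],[-0.5,-0.15,0]],"rot":[[0,0,0],[0,0,0]]}'; python3 st.py 13.14
```

```text
clock: 25.9
position: [0.4868, -0.2127, 0.2062]
tool_rot: [3.138, 0.0, 1.572]
force: [11.8, 2.1, -6.6]
grip_width: 0.0222
r 0.0520 phi 13.106 (cmd 13.14) q~13.40 tan 11.9 rad 1.2 t 25.90
```

```bash
python3 -m crank '{"travel":[[-0.13,-0.03,0],[-0.25,-0.06,0]],"rot":[[0,0,0],[0,0,0]]}'; python3 st.py 13.19
```

```text
clock: 26.1
position: [0.4844, -0.2134, 0.2062]
tool_rot: [3.137, 0.0, 1.572]
force: [12.5, 1.6, -6.1]
grip_width: 0.0221
r 0.0520 phi 13.153 (cmd 13.19) q~13.44 tan 12.5 rad 1.4 t 26.10
```

```bash
python3 -m crank '{"travel":[[-0.13,-0.02,0],[-0.26,-0.04,0]],"rot":[[0,0,0],[0,0,0]]}'; python3 st.py 13.24
```

```text
clock: 26.3
position: [0.482, -0.2139, 0.2063]
tool_rot: [3.137, 0.001, 1.572]
force: [12.2, 0.3, -7.8]
grip_width: 0.0215
r 0.0520 phi 13.201 (cmd 13.24) q~13.49 tan 12.0 rad 2.0 t 26.30
```

```bash
python3 -m crank '{"travel":[[-0.13,-0.02,0],[-0.26,-0.04,0]],"rot":[[0,0,0],[0,0,0]]}'; python3 st.py 13.29
```

```text
clock: 26.5
position: [0.4794, -0.2143, 0.2063]
tool_rot: [3.137, 0.001, 1.572]
force: [13.8, -0.7, -8.3]
grip_width: 0.022
r 0.0520 phi 13.251 (cmd 13.29) q~13.54 tan 13.6 rad 2.5 t 26.50
```

```bash
python3 -m crank '{"travel":[[-0.13,-0.01,0],[-0.26,-0.02,0]],"rot":[[0,0,0],[0,0,0]]}'; python3 st.py 13.34
```

```text
clock: 26.7
position: [0.4769, -0.2146, 0.2063]
tool_rot: [3.137, 0.001, 1.572]
force: [14.0, -0.5, -9.2]
grip_width: 0.0224
r 0.0520 phi 13.299 (cmd 13.34) q~13.59 tan 13.9 rad 1.7 t 26.70
```

```bash
python3 -m crank '{"travel":[[-0.13,-0.01,0],[-0.26,-0.02,0]],"rot":[[0,0,0],[0,0,0]]}'; python3 st.py 13.39
```

```text
clock: 26.9
position: [0.4744, -0.2148, 0.2063]
tool_rot: [3.136, 0.001, 1.572]
force: [15.0, -0.7, -9.3]
grip_width: 0.0221
r 0.0521 phi 13.348 (cmd 13.39) q~13.64 tan 15.0 rad 1.3 t 26.90
```

```bash
python3 -m crank '{"travel":[[-0.13,0,0],[-0.26,0,0],[-0.26,0,0],[-0.26,0,0]],"rot":[[0,0,0],[0,0,0],[0,0,0],[0,0,0]]}'; python3 st.py 13.44; for i in 1; do python3 - <<'E'
from h import *
im,m=grab("scene","s30"); crop(im,"s30c",170,165,290,265,6); print(bot.observe()['force'])
im,m=grab("side","d30"); crop(im,"d30c",180,140,270,230,6); print(bot.observe()['force'])
E
done
```

```text
clock: 27.3
position: [0.4718, -0.2149, 0.2063]
tool_rot: [3.137, 0.001, 1.571]
force: [13.7, -1.7, -9.1]
grip_width: 0.022
r 0.0521 phi 13.399 (cmd 13.44) q~13.69 tan 13.7 rad 1.6 t 27.30
[13.70445318 -0.55812487 -8.57481159]
[14.32642129 -1.43359101 -8.31937737]
```

View pics/s30c.png

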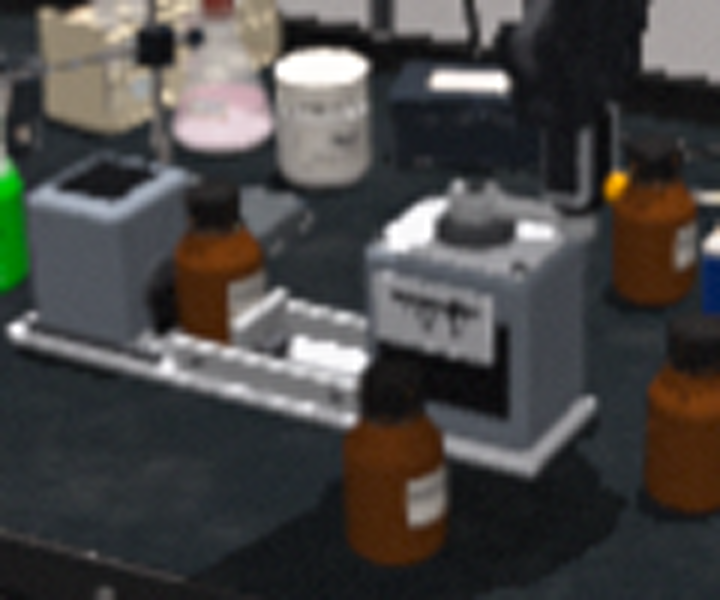

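View pics/d30c.png

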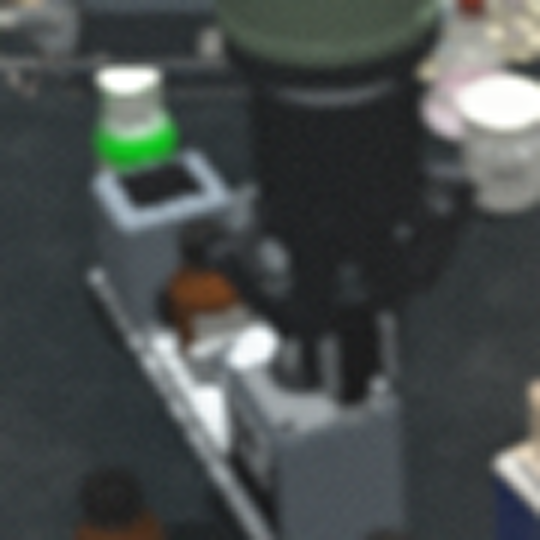

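```bash
python3 -m crank '{"travel":[[-0.13,0,0],[-0.26,0.01,0]],"rot":[[0,0,0],[0,0,0]]}'; python3 st.py 13.49
```

```text
clock: 27.6
position: [0.4694, -0.2148, 0.2063]
tool_rot: [3.136, 0.001, 1.572]
force: [15.9, -1.2, -9.7]
grip_width: 0.0221
r 0.0521 phi 13.444 (cmd 13.49) q~13.73 tan 15.9 rad 0.3 t 27.60
```

```bash
python3 -m crank '{"travel":[[0,0,0],[0,0,0]],"rot":[[0,0,0],[0,0,0]]}'; python3 st.py 13.49; python3 -m crank '{"travel":[[0,0,0],[0,0,0],[0,0,0],[0,0,0],[0,0,0]],"rot":[[0,0,0],[0,0,0],[0,0,0],[0,0,0],[0,0,0]]}' 0.3
python3 - <<'E'
from h import *
im,mw=grab("wrist","w31"); o=bot.observe(); print(o['position'],o['force'],o['grip_width'])
E
```

```text
clock: 27.8
position: [0.4693, -0.2148, 0.2063]
tool_rot: [3.136, 0.001, 1.572]
force: [14.5, -0.7, -9.9]
grip_width: 0.0223
r 0.0521 phi 13.446 (cmd 13.49) q~13.74 tan 14.5 rad -0.1 t 27.80
clock: 28.3
position: [0.467, -0.2148, 0.2058]
tool_rot: [-3.142, 0.0, 1.571]
force: [0.4, 0.2, 0.3]
grip_width: 0.0553
[ 0.46695533 -0.21482349  0.20573954] [ 0.23003696 -0.39674475  0.97594665] 0.05550057237556201
```

View pics/w31.png

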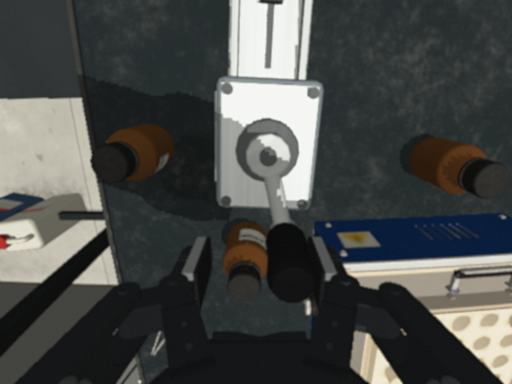

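Run:
```python
from h import *
im=cv2.cvtColor(cv2.imread("pics/w31.png"),cv2.COLOR_BGR2RGB); crop(cv2.convertScaleAbs(im,alpha=2),"w31c",190,200,350,330,4.5)
mw=bot.camera_model("wrist")
print(onz(mw,288,238,.124),onz(mw,291,277,.172),onz(mw,289.5,262,.148))
```

```text
[ 0.48493625 -0.21444004  0.124     ] [ 0.4812457  -0.20863148  0.172     ] [ 0.48340595 -0.21636532  0.148     ]
```

View pics/w31c.png

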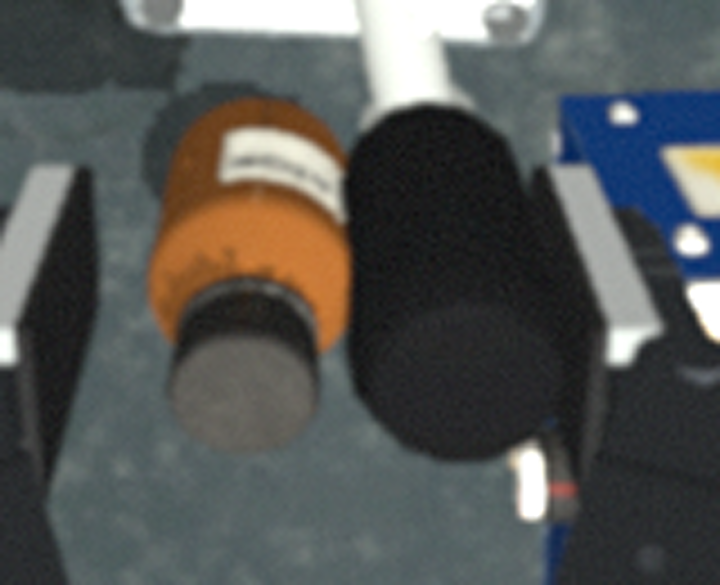

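```bash
python3 -m crank '{"travel":[[0,0,0],[0,0,0],[0,0,0],[0,0,0]],"rot":[[0,0,0],[0,0,0],[0,0,0],[0,0,0]]}' 0.8
python3 - <<'E'
from h import *
im,mw=grab("wrist","w32"); o=bot.observe(); print(o['position'],o['force'],o['grip_width']); crop(cv2.convertScaleAbs(im,alpha=2),"w32c",190,200,350,330,4.5)
E
```

```text
clock: 28.75
position: [0.4669, -0.2148, 0.2057]
tool_rot: [-3.141, -0.0, 1.571]
force: [-0.6, 0.7, -0.3]
grip_width: 0.0773
[ 0.46695608 -0.21483525  0.20567472] [ 0.02812959 -0.44381684  0.15191261] 0.07657682429400169
```

View pics/w32c.png

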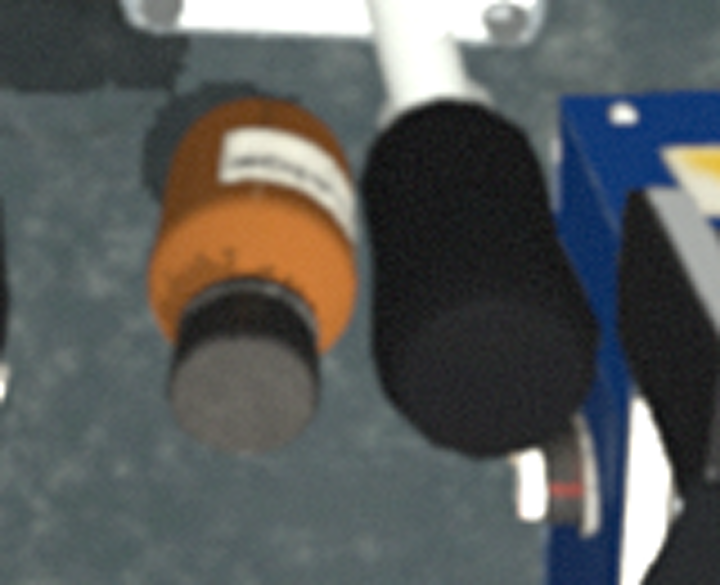

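```bash
python3 -m crank '{"travel":[[0,0,0],[0,0,0],[0,0,0],[0,0,0],[0,0,0],[0,0,0]],"rot":[[0,0,0],[0,0,0],[0,0,0],[0,0,0],[0,0,0],[0,0,0]]}'
python3 - <<'E'
from h import *
im,mw=grab("wrist","w33"); a=cv2.cvtColor(cv2.imread("pics/w32.png"),cv2.COLOR_BGR2RGB)
A=cv2.cvtColor(a,cv2.COLOR_RGB2GRAY)[205:310,262:325].astype(np.float32);B=cv2.cvtColor(im,cv2.COLOR_RGB2GRAY)[205:310,262:325].astype(np.float32)
print(np.abs(A-B).mean(),np.abs(A-B).max(),cv2.phaseCorrelate(A,B)); crop(cv2.convertScaleAbs(im,alpha=2),"w33c",190,200,350,330,4.5)
for n in ('w31','w32','w33'):
    g=cv2.imread(f'pics/{n}.png',0)[250].astype(int); print(n,g[255:330])
E
```

```text
clock: 29.4
position: [0.467, -0.2148, 0.2057]
tool_rot: [-3.142, -0.0, 1.571]
force: [-0.1, -0.3, 0.8]
grip_width: 0.0768
1.385941 26.0 ((-0.14359331195056768, -0.028992442508034344), 0.9706358459812624)
w31 [69 68 68 67 64 62 57 54 45 43 42 31 16 10 10  8 13  9 16 13 11 13 13 11
 13 15 13 12 11 12 13 14 13 13 12 11 14 12 12 14 13 13 13 11 14 14 13 16
 11 11 11 14 11 13 12 14 16 12 16 17 22 44 71 84 85 86 85 84 85 86 83 73
 49 27 19]
w32 [68 68 68 66 66 62 57 52 46 44 54 71 82 76 59 44 29 16 13  9  9 10 13 12
 13 12 14 11 11 10 12 10 11 13 12 13 11 10 14 13 13 14 14 13 14 14 11 13
 13 12 12 11 15 13 14 11 15 13 18 20 20 20 24 18 22 20 19 19 21 20 28 34
 31 21 15]
w33 [69 69 68 67 65 61 58 53 45 44 55 72 82 74 60 44 29 14 13  9 11 11 12 12
 12 13 12 13 13 13 11 12 11  9 13 11 11 13 10 15 12 12 12 14  9 13 11 12
 12 10 13 13 11 12 11 14 11 15 18 19 21 20 22 21 20 20 22 21 20 21 26 31
 29 21 14]
```

```bash
python3 -m crank '{"travel":[[0,0,0.5],[0,0,1.5],[0,0,3],[0,0,5],[0,0,7.5],[0,0,10],[0,0,11.5],[0,0,12]],"rot":[[0,0,0],[0,0,0],[0,0,0],[0,0,0],[0,0,0],[0,0,0],[0,0,0],[0,0,0]]}' 0.8
python3 -m crank '{"travel":[[0.5,1.5,0],[1,4,0],[1,7,0],[1,10,0],[1,12,0],[1,13.5,0],[1,14,0],[1,14,0]],"rot":[[0,0,0],[0,0,0],[0,0,0],[0,0,0],[0,0,0],[0,0,0],[0,0,0],[0,0,0]]}' 0.8
python3 - <<'E'
from h import *
im,mw=grab("wrist","w34"); im2,ms=grab("scene","s34"); im3,md=grab("side","d34"); crop(im2,"s34c",140,150,300,265,4.5); crop(im3,"d34c",170,130,280,230,6)
crop(im,"w34c",150,0,400,384,2)
M={'wrist':mw,'scene':ms,'side':md}
for n in M:
  for t in ("handle","green_mid","salt_mid"):
    for s in bot.silhouettes(n,t)[:1]: print(n,t,round(s['conf'],2),np.round(s['box'],1), onz(M[n],*s['box'][:2],.148 if t=='handle' else .04).round(4))
o=bot.observe();print(o['clock'],o['position'],o['force'])
E
```

```text
clock: 30.25
position: [0.4673, -0.215, 0.328]
tool_rot: [3.139, 0.001, 1.571]
force: [0.2, -0.3, 0.1]
grip_width: 0.0772
clock: 31.05
position: [0.4769, -0.0746, 0.3256]
tool_rot: [-3.141, -0.0, 1.572]
force: [-0.3, -0.3, 0.1]
grip_width: 0.0767
wrist handle 0.64 [267.7 308.   24.6  47.3] [ 0.4868 -0.2168  0.148 ]
wrist salt_mid 0.61 [455.1  64.3  73.8  55.5] [0.7201 0.0547 0.04  ]
scene handle 0.43 [268.2 187.6   8.2  21. ] [ 0.5022 -0.2085  0.148 ]
scene green_mid 0.6 [167.2 196.3  15.3  27.6] [0.5355 0.171  0.04  ]
scene salt_mid 0.77 [224.3 184.9  15.7  23.3] [0.7044 0.044  0.04  ]
side handle 0.55 [241.3 198.9   9.7  17.3] [ 0.4791 -0.2197  0.148 ]
side green_mid 0.68 [201.4 159.1  11.4  16.7] [0.5194 0.2012 0.04  ]
side salt_mid 0.72 [264.6 163.6  15.5  19.6] [0.7142 0.0483 0.04  ]
31.65 [ 0.47700977 -0.07487973  0.32569266] [ 0.85342035  0.01965148 -0.01480501]
```

View pics/w34c.png

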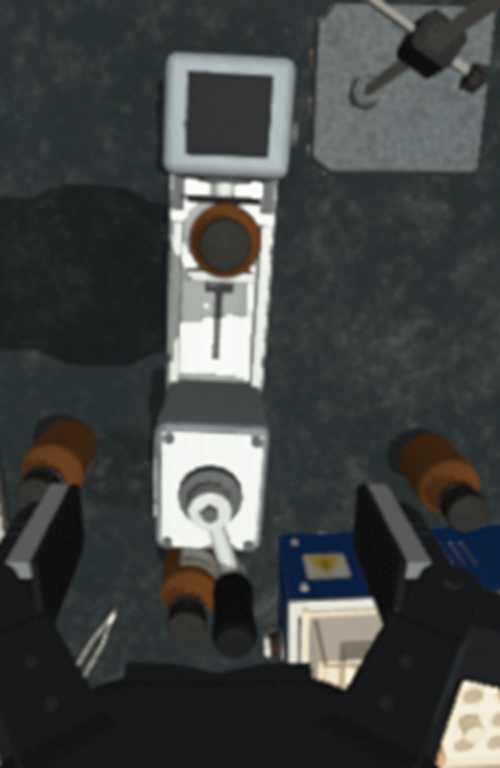

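View pics/s34c.png

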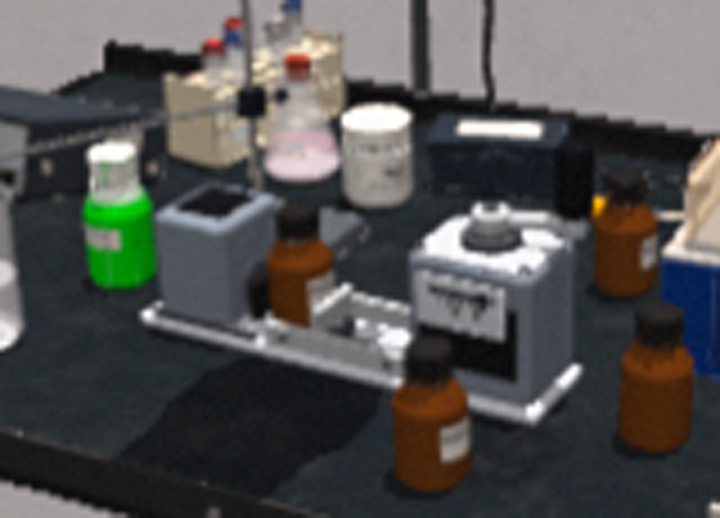

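View pics/d34c.png

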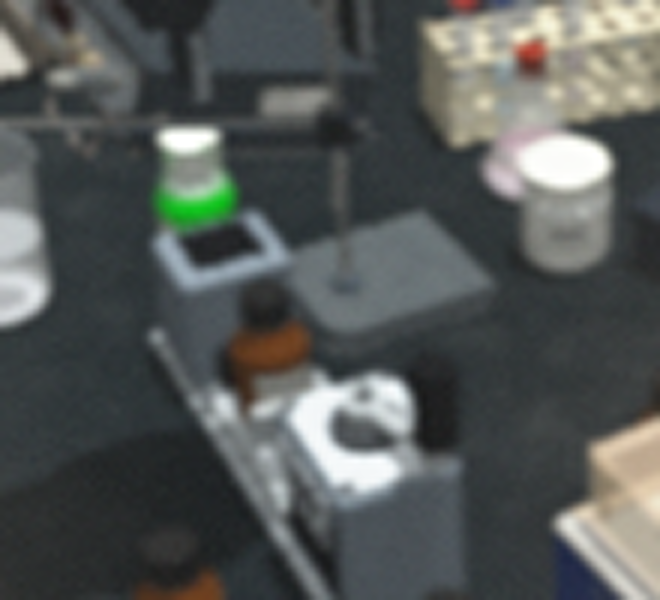

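Run:
```python
from workcell import bot
print(bot.job_done())
```

```text
the job is handed in; nothing more can be done
None
```

I moved the leftmost amber jar into the feeder channel, cranked it against the pad and pressed it home, then let go and handed the job in at about 32 s. No verdict came back, so the points below are my own checks.

- **Cranking:** I turned about 13.4 rad clockwise at about 1 rad/s with no stalls. The force at the knob was about 7 N normally and up to 17.5 N at the stiff spots, a little above the 10 to 15 N given. The one picture I took of the pace tab while turning showed it between the two long ticks.
- **Pressing:** I felt the pad at a crank angle of roughly 13.1 rad and pressed to 15.9 N at the knob, never near 20 N.
- **After letting go:** the knob sprang back about 0.32 rad, more than I expected, and then showed no movement between pictures 0.6 s apart. Going by the knob force at that angle on the way in, I estimate about 50 N each from pusher and pad. I could not measure that directly.
- **Last pictures:** the jar stands upright between pusher and pad and the gripper is clear. The white jar and the green bottle are where they were. I did not locate the small vial again, but the arm never went near where it seemed to stand.

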